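Load the marker case, cover it and lock its cams

TASK

Put every paint marker from the sloping rest into the upright case, cap end down, one to a well, then lay the wooden cover flush on the case. Lock the cover with the bladed key, never with the fingers, by turning both slotted cams clockwise from above until they stop with their bars over the cover, then stand the key back in its block, blade down, and leave everything else on the table where it was.

Things in the scene. Friction and masses are not known exactly. Their poses are not given: they have to be found in the camera images.
- case: upright plywood marker case fixed to the table, 78 x 78 mm outside. Four square wells, 32 mm wide, in a 2 x 2 block; well centres 18 mm from the case's axis in its x and its y. Well floors 8 mm above the origin, dividers end at 140 mm. Wooden posts (44 mm square, top at 166 mm) on its +y and -y sides carry the cams. Origin: centre of the underside, on the table, z up
- case_mouth (a point): centre of the case's open top, level with the outer rim, 158 mm above the table; the mouth inside the rim is 68 x 68 mm and 18 mm deep down to the dividers. Axes as the case's
- cam_l (a joint): turn (rad) of the slotted steel cam on the case's +y post: grows clockwise from above, hard stop at 1.55 (locked), starts 0.05 to 0.3 (open). Stiff (about 0.12 N m), stays where left. Its bar, 12 mm wide, 6 mm thick, underside 168 mm above the table, reaches 40 mm from the axis: towards the case's +x at 0, over the cover's edge at the stop
- cam_r (a joint): the same cam on the case's -y post; its bar points towards the case's -x at 0 and over the cover's edge at the stop; also clockwise from above, stop at 1.55
- cam_l_slot (a point): centre of the slot mouth on top of cam_l, on its axis, 68 mm from the case's axis and 188 mm above the table. Head about 42 mm across; the slot is 8.5 mm wide, 14 mm deep, open at both ends and runs along this point's x axis, which turns with the cam; z up
- cam_r_slot (a point): the same point on cam_r, with the same slot along its x axis
- cover: loose square wooden cover, 110 to 225 g: plate 84 x 84 x 8 mm (6 to 14 mm above the origin), below it a 62 x 62 x 6 mm boss that drops into the case's mouth, on top a grip block 16 mm (x) by 36 mm (y), 14 to 44 mm above the origin. Origin: centre of the boss's underside, z up. On the case the plate lies on the rim, origin 152 mm above the case's. Fits at any quarter turn
- rest: aluminium rest fixed to the table, 232 mm wide (y), whose board slopes at 60 degrees to the table (markers on it lean 30 degrees from upright): low at its +x side, high at its -x side, with a toe ledge. Four places 54 mm apart along y (-81, -27, 27, 81 mm). Origin: centre of the underside
- block: wooden block that holds the key, fixed to the table: 80 x 50 x 45 mm, with a slot 37 x 11 mm right through, long along its x. Origin: centre of the underside
- key: cam key, about 120 g: steel blade 30 mm (x) x 4 mm (y) x 28 mm long, below a flat wooden handle 44 mm (x) x 18 mm (y) x 60 mm long, 88 mm in all. Origin: centre of the blade's lower end, z up towards the handle. It stands in the block, handle's shoulder on the block's top, origin 17 mm above the table, x along the block's x
- marker0: square grey paint marker, 140 mm long, 50 to 100 g; may be absent. Barrel 24 x 24 mm, cap 20 x 20 mm over the 40 mm at the cap end. Origin: centre of the cap's end face; z towards the plain end, x and y square to its faces. It starts on the rest's slope, cap at the toe ledge, plain end up on the rest's -x side, its y along the rest's y, the upper 45 mm clear of the board
- marker0_top (a point): centre of the plain end face of marker0
- marker1: square grey paint marker, 140 mm long, 50 to 100 g; may be absent. Barrel 24 x 24 mm, cap 20 x 20 mm over the 40 mm at the cap end. Origin: centre of the cap's end face; z towards the plain end, x and y square to its faces. It starts on the rest's slope, cap at the toe ledge, plain end up on the rest's -x side, its y along the rest's y, the upper 45 mm clear of the board
- marker1_top (a point): centre of the plain end face of marker1
- marker2: square grey paint marker, 140 mm long, 50 to 100 g; may be absent. Barrel 24 x 24 mm, cap 20 x 20 mm over the 40 mm at the cap end. Origin: centre of the cap's end face; z towards the plain end, x and y square to its faces. It starts on the rest's slope, cap at the toe ledge, plain end up on the rest's -x side, its y along the rest's y, the upper 45 mm clear of the board
- marker2_top (a point): centre of the plain end face of marker2
- marker3: square grey paint marker, 140 mm long, 50 to 100 g; may be absent. Barrel 24 x 24 mm, cap 20 x 20 mm over the 40 mm at the cap end. Origin: centre of the cap's end face; z towards the plain end, x and y square to its faces. It starts on the rest's slope, cap at the toe ledge, plain end up on the rest's -x side, its y along the rest's y, the upper 45 mm clear of the board
- marker3_top (a point): centre of the plain end face of marker3
- dish: bystander, leave alone: white ceramic dish, 90 mm wide, 25 mm high
- jar: bystander, leave alone: glass jar with a steel lid, 64 mm wide, 85 mm high
- medium: bystander, leave alone: amber bottle, 60 mm wide, 150 mm high
- tin: bystander, leave alone: steel tin, 76 mm wide, 100 mm high
- knife: bystander, leave alone: palette knife lying flat, 160 mm long
- eraser: bystander, leave alone: rubber block, 60 x 30 x 18 mm

How it is judged:
On the way, in this order (a step that is already met when the one before it is completed fails the run):
1. every marker stands in a well of the case, cap end down (z of each of marker0, marker1, marker2, marker3 in the frame of case below 0.016 m and z of each of marker0_top, marker1_top, marker2_top, marker3_top in the frame of case above 0.135 m and x of marker0 in the frame of case between -0.034 and 0.034 m and y of marker0 in the frame of case between -0.034 and 0.034 m and x of marker0_top in the frame of case between -0.034 and 0.034 m and y of marker0_top in the frame of case between -0.034 and 0.034 m and x of marker1 in the frame of case between -0.034 and 0.034 m and y of marker1 in the frame of case between -0.034 and 0.034 m and x of marker1_top in the frame of case between -0.034 and 0.034 m and y of marker1_top in the frame of case between -0.034 and 0.034 m and x of marker2 in the frame of case between -0.034 and 0.034 m and y of marker2 in the frame of case between -0.034 and 0.034 m and x of marker2_top in the frame of case between -0.034 and 0.034 m and y of marker2_top in the frame of case between -0.034 and 0.034 m and x of marker3 in the frame of case between -0.034 and 0.034 m and y of marker3 in the frame of case between -0.034 and 0.034 m and x of marker3_top in the frame of case between -0.034 and 0.034 m and y of marker3_top in the frame of case between -0.034 and 0.034 m), for 0.2 s.
2. the cover lies flush on the case (horizontal distance between cover and case below 0.007 m and z of cover in the frame of case between 0.148 and 0.1555 m and angle between cover's own z axis and vertical below 0.06 rad), for 0.2 s.
3. both cams are turned clockwise to the stop over the cover (all of step 2 and value of joint each of cam_l, cam_r above 1.42 rad), for 0.2 s.
At the end, for the whole second after the job is handed in: each marker present stands cap down in a well (cap end under 8 mm off its floor); cover flush on the rim (7 mm sideways, 3.5 mm in height, 0.06 rad); both cams past 1.42 rad; key blade down in its block (8 mm sideways, 5 mm in height, 0.12 rad); all at rest (all of step 1 and all of step 3 and horizontal distance between key and block below 0.008 m and z of key in the frame of block below 0.022 m and angle between key's own z axis and vertical below 0.12 rad and linear speed of each of marker0, marker1, marker2, marker3, cover, key below 0.02 m/s); the robot touches nothing.
It fails at once if the fingers or the arm push a cam (over 3 N) (contact force between any of the fingers, the arm and cam_l above 3 N or contact force between any of the fingers, the arm and cam_r above 3 N).
It fails at once if a bystander is moved more than 40 mm (distance of any of dish, jar, medium, tin, knife, eraser from where it was at the start of the episode above 0.04 m).
Of marker0, marker1, marker2, marker3 only 2 to 4 are there at a start; the rules pass over those that are not, and their reading is None.
At some moment in a run one of cover may be knocked a few centimetres aside while the robot is not near it.
It also fails if it takes over 210 s, if anything falls off the work surface, if the arm or the gripper's body presses on something with over 40 N, if the wrist force passes 120 N, or if a joint passes its speed limit or range.

ROBOT

A 7-joint arm with a two-finger parallel gripper is mounted at the origin on the work surface. World frame = base frame: x ahead of the robot, y to its left, z up, the work surface at z = 0. Lengths are in m, angles in rad, forces in N, time in s.
With the tool pointing down it reaches from about 0.425 to 0.925 m from the base axis. Payload 6.8 kg.
Tool frame: the origin (TCP) lies midway between the tips of the shut fingers; the grasp point (between the pads) lies arm.grasp_offset behind it (arm.grasp_offset is the distance from the TCP to the grasp point, in m); z points along the fingers, y is the line along which they close (so a half turn about z gives the same grasp; the last joint's range is limited). The gripper opens to 85 mm and grips with 20 to 120 N. Pads are 22 mm wide; open, the fingers measure 114 mm over their backs; the gripper's body (76 mm by 85 mm) begins 54 mm behind the grasp point. The pads swing forward as they close: fully open they stand 13 mm farther back than shut.
Start: joints at [1.078, 0.477, 0.022, 1.555, -0.011, 1.109, -0.083], TCP at [0.253, -0.626, 0.207] pointing down, gripper open.
Joint ranges: [-2.96, 2.96], [-0.34, 2.1], [-1.41, 1.46], [0.24, 2.44], [-1.37, 4.51], [0.17, 1.92], [-2.96, 2.96]. Speed limits (rad/s): [2.39, 2.39, 3.14, 3.14, 3.14, 3.14, 3.14].

INTERFACE

Orientations are given as a rotation vector (axis times angle).
In Python, from station import arm gives the robot as it stands.
- The arm moves only by the shell command python3 drive.py 'ROWS' [OPENING] [FORCE]. ROWS is a JSON list of rows, 1 to 10 of them, each of 6 numbers: dx, dy, dz in m, then a rotation vector rx, ry, rz in rad; each row is the pose to reach, as a shift and turn from the pose commanded when the command began, along the tool's axes at that moment; what a row does not reach only later rows make up. A row lasts 1/12 s, in which the tool goes at most 0.0417 m and 0.125 rad, less where a joint would pass 70% of its speed; a pose out of reach is approached as far as the arm can. OPENING is the finger opening in m, set as the command begins (- or left out keeps the last). The fingers move at their own pace and stop on an object; FORCE is the grip in N (left out, the last holds). Time passes only in rows, so rows that do not move let the fingers close. It prints the time, the measured TCP pose, the force, the opening and the grip force at its end.
- arm.get_state(): the state, without advancing time (a new reading comes with each control period).
- arm.get_image(name): name is "side" or "top" or "wrist"; returns a dict with "frame" (384x512x3 uint8, red, green, blue), "range_z" (384x512 float32, m along the optical axis (not along the pixel's ray), 0 where there is no reading), "fx", "fy", "cx", "cy" (pixels), "k1" (the pictures are not rectified: a ray, as slopes to the right and down, at radius r is drawn at 1 + k1 r^2 times it, then the intrinsics apply), "eye" and "attitude" of the camera in the world; the wrist camera has in their place "T_tool_cam" (4x4, takes a point from camera to tool coordinates, whose origin is the TCP and whose axes are the flange's). Camera axes: x right, y up, looking along -z (the intrinsics and any distortion apply to the point x, -y, -z); pixel columns grow to the right and rows downward; lengths in m; the calibration is good to about 2 mm. A picture is of the moment at which its call begins: read the wrist's pose just before it.
- arm.finish_job(): hands the job in; it is judged then, once.
The state is a dict: "t": time; "q": joint angles; "joint_vel": joint speeds; "effort": joint torques, N m; "ee_pos": TCP position; "eef_rot": TCP orientation; "ft_force": force on the tool from outside, world axes, zero at the start; "torque": the same for the moment, N m; "gripper_width": finger opening in m; "grasp_force": force on a finger pad.
Only numpy, scipy, OpenCV 4.12 (cv2) and the standard library are available. Lean on these libraries where they do the work, as an engineer would, in place of code of your own. Each camera call takes 0.05 s, during which the arm holds its last target. There are 200 camera calls.

## Working session

There is one attempt and no reset: what is moved stays moved. The work goes in short steps, Python scripts to look and compute and a shell command to move; the robot and the scene stay as the last step left them, time stands still between calls to the robot, and variables do not carry over. Pictures are saved under pics/ and viewed, at most 14 in all, crops included, and the job is handed in when it is done.

```bash
ls; mkdir -p pics; cat > h.py <<'E'
import numpy as np, cv2
from scipy.spatial.transform import Rotation as R
from station import arm
def shot(n):
    s=arm.get_state(); im=arm.get_image(n)
    if n=="wrist":
        T=np.eye(4);T[:3,:3]=R.from_rotvec(s["eef_rot"]).as_matrix();T[:3,3]=s["ee_pos"]
        T=T@np.array(im["T_tool_cam"])
    else:
        T=np.eye(4);a=np.array(im["attitude"])
        T[:3,:3]=a if a.shape==(3,3) else R.from_rotvec(a).as_matrix() if a.size==3 else R.from_quat(a).as_matrix()
        T[:3,3]=im["eye"]
    im["T"]=T; return im
def slopes(im,u,v):
    d=np.stack([(np.asarray(u,float)-im["cx"])/im["fx"],(np.asarray(v,float)-im["cy"])/im["fy"]],-1);p=d.copy()
    for _ in range(20): p=d/(1+im["k1"]*(p**2).sum(-1,keepdims=True))
    return p
def cloud(im):
    v,u=np.mgrid[:384,:512];p=slopes(im,u,v);z=im["range_z"]
    P=np.stack([p[...,0]*z,-p[...,1]*z,-z],-1)
    W=P@im["T"][:3,:3].T+im["T"][:3,3]; W[z<=0]=np.nan; return W
def onplane(im,u,v,h):
    p=slopes(im,u,v);d=np.stack([p[...,0],-p[...,1],-np.ones_like(p[...,0])],-1)@im["T"][:3,:3].T
    o=im["T"][:3,3]; return o+d*((h-o[2])/d[...,2])[...,None]
def save(im,n): cv2.imwrite("pics/"+n,im["frame"][...,::-1])
E
python3 - <<'E'
from h import *
s=arm.get_state();print({k:np.round(v,3) for k,v in s.items()},arm.grasp_offset)
for n in("top","side"):
    im=shot(n);save(im,n+"0.png");print(n,im["eye"],im["attitude"],im["fx"],im["k1"]);np.save(n+"0.npy",cloud(im));
im=arm.get_image("wrist");print(im["T_tool_cam"])
E
```

```text
drive.py
pics
station.py
{'t': np.float64(0.0), 'q': array([ 1.078,  0.478,  0.022,  1.556, -0.012,  1.109, -0.083]), 'joint_vel': array([ 0.001, -0.001,  0.001, -0.002,  0.001, -0.001,  0.   ]), 'effort': array([-0.0000e+00, -5.9646e+01,  1.6070e+00, -2.8120e+01,  1.2000e-02,
        9.0000e-03,  0.0000e+00]), 'ee_pos': array([ 0.253, -0.625,  0.206]), 'eef_rot': array([-3.082e+00, -6.000e-01,  1.000e-03]), 'ft_force': array([ 0.476, -0.015, -0.324]), 'torque': array([ 0.035, -0.025, -0.009]), 'grasp_force': np.float64(0.0), 'gripper_width': np.float64(0.085)} 0.0187
top [ 0.28862123 -0.03158225  1.6279446 ] [ 0.1634191  -0.14538686 -1.53910806] 472.98669784305866 -0.05240054653353072
side [0.0580535  1.02419944 0.93181219] [ 0.30033774 -1.27193665 -2.42622251] 492.87835268558865 0.013722243487905662
[[-1.01821773e-04  9.56107363e-01  2.93016552e-01  7.60174945e-02]
 [ 9.99999757e-01  2.99328891e-04 -6.29209532e-04 -5.80427059e-04]
 [-6.89300186e-04  2.93016417e-01 -9.56107161e-01 -1.67098484e-01]
 [ 0.00000000e+00  0.00000000e+00  0.00000000e+00  1.00000000e+00]]
```

View pics/top0.png

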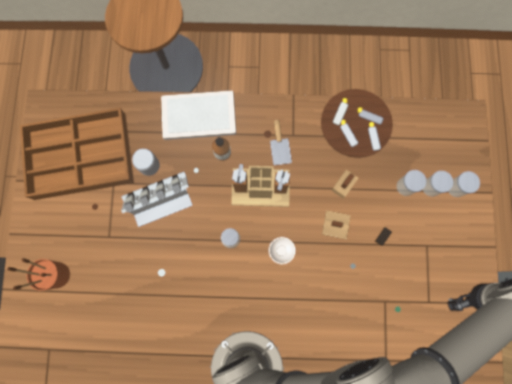

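View pics/side0.png

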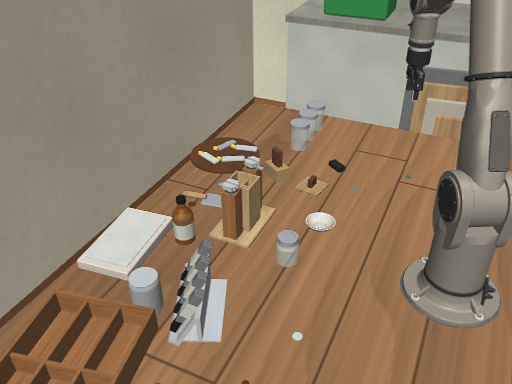

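Top view: rest with markers (123–190, 175–222), case (262,183), block with key (347,182), cover (337,224), dish (282,250), jar (230,238), tin (145,160), bottle (220,147). The robot base is at the bottom, +x points up and +y left.

```bash
python3 - <<'E'
from h import *
im=cv2.imread("pics/top0.png");a=cv2.resize(im[130:260,110:310],None,fx=4,fy=4,interpolation=cv2.INTER_CUBIC);cv2.imwrite("pics/c0.png",a)
W=np.load("top0.npy")
def at(u,v): return np.round(W[v,u],3)
for n,u,v in [("case",262,183),("cover",337,224),("key",347,182),("dish",282,250),("jar",230,238),("tin",145,160),("med",220,147),("eraser",383,236),("camL",240,176),("camR",282,180),("rest",158,200)]: print(n,at(u,v))
# objects above table: connected comps
z=np.nan_to_num(W[...,2]);print(np.percentile(z[100:340,20:490],[5,50]))
m=((z>0.01)&(W[...,0]>.3)&(abs(W[...,1])<.75)).astype(np.uint8)
n,l,st,_=cv2.connectedComponentsWithStats(m)
for i in range(1,n):
    if st[i,4]>20:
        k=l==i; p=W[k]; r=cv2.minAreaRect(p[:,:2].astype(np.float32)*1000); print(st[i],np.round(r[0],0),np.round(r[1],0),round(r[2],1),"zmax",np.round(p[:,2].max(),3))
E
```

```text
case [ 0.601 -0.035  0.081]
cover [ 0.475 -0.29   0.042]
key [ 0.607 -0.314  0.104]
dish [ 0.385 -0.109  0.007]
jar [0.415 0.065 0.087]
tin [0.668 0.36  0.093]
med [0.712 0.107 0.117]
eraser [ 0.44  -0.45   0.023]
camL [0.6   0.034 0.189]
camR [ 0.594 -0.097  0.173]
rest [0.537 0.312 0.069]
[-0.00670137  0.00054216]
[ 161   91   75   48 3121] [858. 200.] [161. 262.] 5.7 zmax 0.043
[334  99  29  50 367] [ 834. -326.] [192.  73.] 16.2 zmax 0.029
[355 107  29  43 389] [ 835. -430.] [168.  84.] 20.6 zmax 0.032
[  31  108  102   90 3453] [702. 607.] [265. 340.] 10.8 zmax 0.081
[274 120   8  22 110] [807. -86.] [79. 19.] 8.3 zmax 0.028
[212 137  19  23 340] [722. 108.] [55. 59.] 24.2 zmax 0.156
[132 149  27  26 530] [671. 366.] [73. 72.] 20.5 zmax 0.108
[ 52 152  13  11  30] [695. 695.] [41. 36.] 70.4 zmax 0.016
[ 232  164   58   35 1444] [614. -30.] [106. 199.] 0.0 zmax 0.195
[332 170  27  29 379] [ 622. -323.] [51. 93.] 55.1 zmax 0.111
[ 397  170   82   27 1605] [ 620. -626.] [ 73. 247.] 0.4 zmax 0.115
[ 121  172   67   43 1483] [565. 331.] [ 94. 234.] 23.3 zmax 0.153
[ 55 176   9  11  27] [604. 684.] [36. 29.] 1.8 zmax 0.017
[323 210  28  29 501] [ 478. -292.] [85. 84.] 78.6 zmax 0.052
[375 227  17  19 159] [ 441. -452.] [31. 61.] 55.6 zmax 0.025
[221 228  20  20 304] [419.  65.] [58. 62.] 65.8 zmax 0.095
[269 237  26  27 385] [ 385. -106.] [87. 84.] 1.2 zmax 0.034
[ 21 258  47  11 320] [314. 660.] [92. 28.] 89.6 zmax 0.243
```

View pics/c0.png

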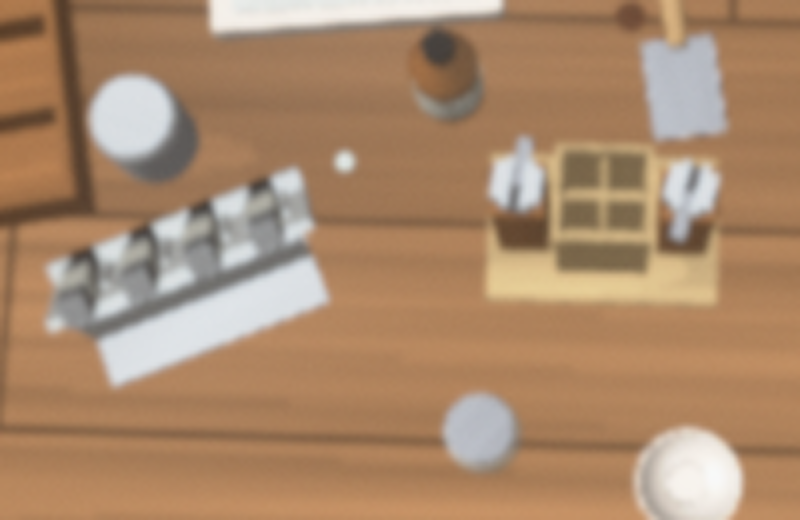

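Four markers are on the rest, plain ends away from the robot. The case is nearly square to the world axes and both cams are open. I'll write a planner that prints rows, then move the wrist camera over each area.

```bash
cat > go.py <<'E'
# usage: go.py x y z phi(deg, heading of tool x) [tilt deg about tool y] -> row in current tool axes
import sys
from h import *
def Rt(phi,tilt=0):
    p=np.radians(phi);X=np.array([np.cos(p),np.sin(p),0]);Z=np.array([0,0,-1.])
    return np.stack([X,np.cross(Z,X),Z],1)@R.from_euler('y',tilt,degrees=True).as_matrix()
def row(pos,Rg):
    s=arm.get_state();Rc=R.from_rotvec(s["eef_rot"]).as_matrix()
    d=Rc.T@(np.array(pos)-s["ee_pos"]);w=R.from_matrix(Rc.T@Rg).as_rotvec()
    n=max(np.linalg.norm(d)/.0417,np.linalg.norm(w)/.125)
    print("[%s] rows %.1f"%(",".join("%.4f"%v for v in [*d,*w]),n),"t",round(float(s["t"]),1))
if __name__=="__main__":
    a=[float(v) for v in sys.argv[1:]]; row(a[:3],Rt(*a[3:]))
E
python3 go.py 0.59 -0.03 0.36 90
python3 drive.py '[[0,0,-0.04,0,0,0],[0.02,-0.02,-0.08,0,0,-0.12],[0.05,-0.04,-0.11,0,0,-0.24],[0.08,-0.07,-0.14,0,0,-0.36],[0.12,-0.1,-0.154,0,0,-0.48],[0.16,-0.13,-0.154,0,0,-0.6],[0.19,-0.15,-0.154,0,0,-0.72],[0.22,-0.17,-0.154,0,0,-0.84],[0.25,-0.2,-0.154,0,0,-0.96],[0.28,-0.22,-0.154,0,0,-1.08]]'; python3 go.py 0.59 -0.03 0.36 90
```

```text
t: 0.98
ee_pos: [0.4194, -0.3332, 0.3606]
eef_rot: [2.33, 2.107, -0.001]
ft_force: [1.0, -1.6, -0.3]
gripper_width: 0.0857
grasp_force: 0.0
[0.3188,0.1394,0.0005,-0.0001,0.0004,-0.1003] rows 8.3 t 1.0
```

```bash
python3 drive.py '[[0.319,0.139,0,0,0,-0.1],[0.319,0.139,0,0,0,-0.1],[0.319,0.139,0,0,0,-0.1],[0.319,0.139,0,0,0,-0.1],[0.319,0.139,0,0,0,-0.1],[0.319,0.139,0,0,0,-0.1],[0.319,0.139,0,0,0,-0.1],[0.319,0.139,0,0,0,-0.1],[0.319,0.139,0,0,0,-0.1],[0.319,0.139,0,0,0,-0.1]]'
python3 - <<'E'
from h import *
im=shot("wrist");save(im,"w_case.png");W=cloud(im);np.save("w_case.npy",W);print(im["fx"],im["T"].round(3))
import pickle;pickle.dump(im,open("w_case.pkl","wb"))
E
python3 go.py 0.56 0.31 0.36 90
```

```text
t: 1.82
ee_pos: [0.592, -0.0268, 0.3599]
eef_rot: [-2.217, -2.222, -0.003]
ft_force: [-0.6, -0.5, -0.3]
gripper_width: 0.0853
grasp_force: 0.0
340.5446876554623 [[ 1.    -0.002 -0.     0.593]
 [ 0.002  0.957  0.291  0.048]
 [-0.    -0.291  0.957  0.527]
 [ 0.     0.     0.     1.   ]]
[0.3402,-0.0319,0.0002,-0.0011,-0.0010,-0.0015] rows 8.2 t 1.9
```

View pics/w_case.png

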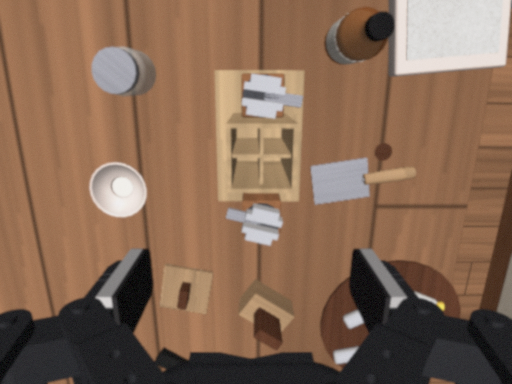

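Wrist view: case top (217–300, 110–200), cams at (265,97) and (262,225), cover (187,290), block and key (266,312), all free of occlusion. I'll fit them with the depth cloud, and move on to the rest.

```bash
python3 drive.py '[[0.34,-0.032,0,0,0,0],[0.34,-0.032,0,0,0,0],[0.34,-0.032,0,0,0,0],[0.34,-0.032,0,0,0,0],[0.34,-0.032,0,0,0,0],[0.34,-0.032,0,0,0,0],[0.34,-0.032,0,0,0,0],[0.34,-0.032,0,0,0,0],[0.34,-0.032,0,0,0,0],[0.34,-0.032,0,0,0,0]]'
python3 - <<'E'
from h import *
import pickle
im=shot("wrist");save(im,"w_rest.png");np.save("w_rest.npy",cloud(im));pickle.dump(im,open("w_rest.pkl","wb"))
W=np.load("w_case.npy");z=W[...,2]
def rect(m,n):
    m=cv2.morphologyEx(m.astype(np.uint8),cv2.MORPH_OPEN,np.ones((2,2)))
    k,l,st,_=cv2.connectedComponentsWithStats(m)
    for i in range(1,k):
        if st[i,4]>40:
            p=W[l==i];r=cv2.minAreaRect(p[:,:2].astype(np.float32)*1000);print(n,st[i],np.round(r[0],1),np.round(r[1],1),round(r[2],1),"z",np.median(p[:,2]).round(4))
box=(abs(W[...,1]+.03)<.13)&(abs(W[...,0]-.6)<.1)
rect(box&(z>.150)&(z<.1635),"rim")
rect(box&(z>.180)&(z<.2),"head"); rect(box&(z>.165)&(z<.2),"cam")
b2=(W[...,1]<-.2)&(W[...,0]>.4)&(W[...,0]<.7)&(W[...,1]>-.4)
rect(b2&(z>.008)&(z<.02),"plate");rect(b2&(z>.036)&(z<.05),"grip/block");rect(b2&(z>.09)&(z<.12),"keytop")
E
```

```text
t: 2.7
ee_pos: [0.5597, 0.31, 0.36]
eef_rot: [-2.222, -2.219, 0.001]
ft_force: [0.5, -0.8, 0.2]
gripper_width: 0.0855
grasp_force: 0.0
rim [ 227  124   73   70 1437] [612.2 -54.4] [132.   99.9] 85.1 z nan
rim [243 198  38   4 143] [621.8 -91.1] [28.1 76.5] 47.0 z nan
head [245  75  42  21 587] [616.4  48.6] [15.4 57.3] 82.2 z nan
head [242  99  42  21 561] [nan nan] [0. 0.] 0.0 z nan
head [246 207  37  22 510] [ 627.7 -123.2] [ 37.  114.7] 32.6 z nan
head [243 225  37  22 498] [ 595.2 -160.7] [ 47.  121.6] 29.2 z nan
cam [ 242   74   62   46 1961] [627.9  31.4] [43.5 83.7] 64.3 z nan
cam [ 227  202   56   45 1659] [ 612.1 -143.7] [129.8  93.5] 68.1 z nan
plate [ 161  265   53   50 1802] [ 480.7 -297.6] [98.1 84.7] 78.9 z nan
plate [240 283  54  25 201] [ 627.2 -303.3] [43.2 98.2] 77.2 z 0.0171
grip/block [178 290  13  21 206] [ 477.7 -308. ] [71.5 15.8] 76.8 z nan
grip/block [239 292  56  40 905] [ 629.2 -333.3] [ 83.5 101.2] 66.3 z nan
keytop [255 326  29  25 412] [ 626.  -366.2] [ 42.4 135.8] 8.3 z nan
```

View pics/w_rest.png

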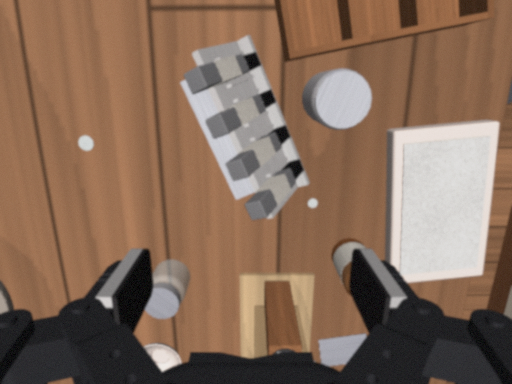

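```bash
cat >> h.py <<'E'
def rect(W,m,n,amin=40,op=True):
    m=(m&np.isfinite(W[...,2])).astype(np.uint8)
    k,l,st,_=cv2.connectedComponentsWithStats(cv2.morphologyEx(m,cv2.MORPH_OPEN,np.ones((3,3))) if op else m)
    for i in range(1,k):
        if st[i,4]>amin:
            p=W[l==i]; c=np.median(p,0)
            p=p[np.linalg.norm(p-c,axis=1)<.2]
            r=cv2.minAreaRect(p[:,:2].astype(np.float32)*1000);print(n,st[i],np.round(r[0],1),np.round(r[1],1),round(r[2],1),"med",c.round(4))
E
python3 - <<'E'
from h import *
W=np.load("w_case.npy");z=W[...,2]
box=(abs(W[...,1]+.03)<.13)&(abs(W[...,0]-.6)<.1)
rect(W,box&(z>.153)&(z<.1625),"rim",op=False)
rect(W,box&(z>.182)&(z<.2),"head"); rect(W,box&(z>.165)&(z<.18),"bar",op=False)
b2=(W[...,1]<-.2)&(W[...,0]>.4)&(W[...,0]<.7)&(W[...,1]>-.4)
rect(W,b2&(z>.008)&(z<.02),"plate");rect(W,b2&(z>.036)&(z<.05),"grip/block");rect(W,b2&(z>.09)&(z<.12),"keytop")
V=np.load("w_rest.npy")
for u,v in[(203,78),(223,123),(241,163),(261,205),(250,62),(267,98),(280,133),(293,170),(235,66),(215,110)]: print(u,v,V[v,u].round(3))
E
```

```text
rim [ 226  123   73   70 1347] [604.7 -28.7] [77.9 78.2] 89.8 med [ 0.6058 -0.0225  0.1578]
rim [242 198  38   3  92] [604.3 -75.2] [42.7  1.8] 0.7 med [ 0.6042 -0.0752  0.1588]
head [244  74  42  21 585] [606.2  50.9] [15.1 39.7] 82.0 med [0.6064 0.0503 0.1878]
head [242  98  41  21 554] [603.2  27.4] [15.1 39.9] 82.0 med [0.6029 0.0288 0.1879]
head [245 207  37  21 483] [607.4 -85.6] [15.8 39.9] 76.9 med [ 0.6073 -0.0854  0.1879]
head [242 225  36  21 469] [ 601.6 -108.6] [16.1 39.6] 75.6 med [ 0.602  -0.1066  0.1879]
bar [241  73  62  35 674] [613.8  44.5] [23.8 64.6] 79.7 med [0.6132 0.0379 0.1737]
bar [270  73  14  14  64] [618.9  54.7] [13.3 12.8] 1.6 med [0.6223 0.0583 0.1658]
bar [241 106  16  12  64] [590.8  23. ] [11.1 16.2] 82.1 med [0.5859 0.0209 0.1659]
bar [275 109   9   9  43] [622.3  21.4] [8.3 8.2] 0.5 med [0.6223 0.0214 0.166 ]
bar [226 201  55  31 654] [599.6 -85.9] [33.1 64.1] 73.4 med [ 0.5933 -0.086   0.1737]
plate [ 160  264   53   50 1796] [ 479.5 -290.9] [86.4 83.6] 80.3 med [ 0.4844 -0.2833  0.0138]
plate [254 282  18  12  64] [ 614.5 -285.9] [ 3.4 35.8] 57.5 med [ 0.6147 -0.2859  0.0141]
grip/block [177 289  12  21 204] [ 480.2 -291.4] [38.2 16. ] 79.5 med [ 0.4808 -0.2889  0.0436]
grip/block [238 291  56  39 901] [ 619.2 -319. ] [51.9 82.4] 55.7 med [ 0.6156 -0.3074  0.0448]
keytop [254 325  28  24 408] [ 618.8 -318.4] [18.8 43.3] 57.5 med [ 0.6182 -0.3143  0.104 ]
203 78 [0.51  0.393 0.148]
223 123 [0.53  0.346 0.148]
241 163 [0.549 0.301 0.148]
261 205 [0.573 0.25  0.148]
250 62 [0.56  0.415 0.051]
267 98 [0.583 0.369 0.046]
280 133 [0.601 0.321 0.049]
293 170 [0.621 0.269 0.054]
235 66 [0.541 0.408 0.086]
215 110 [0.507 0.35  0.003]
```

```bash
python3 - <<'E'
from h import *
W=np.load("w_rest.npy").reshape(-1,3);W=W[np.isfinite(W).all(1)]
W=W[(W[:,2]>.1)&(W[:,0]>.45)&(W[:,0]<.7)&(W[:,1]>.2)&(W[:,1]<.45)]
yaw=23.8
for it in range(4):
    c,s=np.cos(np.radians(yaw)),np.sin(np.radians(yaw))
    ex=np.array([c,s,0]);ey=np.array([-s,c,0]);az=np.array([0,0,1])*.866-ex*.5;nx=ex*.866+np.array([0,0,.5])
    a,b,d=W@az,W@ey,W@nx
    f=a>np.percentile(a,99)-.008
    C=[]
    o=np.argsort(b[f]);bs=b[f][o]
    cuts=np.where(np.diff(bs)>.008)[0]
    for g in np.split(np.where(f)[0][o],cuts+1):
        if len(g)<30: continue
        am=np.median(a[g]);B=(np.percentile(b[g],1)+np.percentile(b[g],99))/2;D=(np.percentile(d[g],1)+np.percentile(d[g],99))/2
        C.append(am*az+B*ey+D*nx)
        if it==3: print(len(g),C[-1].round(4),"size",np.ptp(b[g]).round(4),np.ptp(d[g]).round(4),"a",am.round(4),a[g].std().round(4))
    C=np.array(C);v=C[-1]-C[0];yaw=np.degrees(np.arctan2(-v[0],v[1]))
    print(yaw, np.linalg.norm(np.diff(C,axis=0),axis=1).round(4))
E
```

```text
-0.0 []
-0.0 []
-0.0 []
4371 [0.5142 0.317  0.4617] size 0.0259 0.0626 a 0.1427 0.0028
-0.0 []
```

```bash
cat > mk.py <<'E'
from h import *
W=np.load("w_rest.npy").reshape(-1,3);W=W[np.isfinite(W).all(1)]
W=W[(W[:,2]>.1)&(W[:,2]<.165)&(W[:,0]>.45)&(W[:,0]<.7)&(W[:,1]>.2)&(W[:,1]<.45)]
yaw=23.8
for it in range(4):
    c,s=np.cos(np.radians(yaw)),np.sin(np.radians(yaw))
    ex=np.array([c,s,0]);ey=np.array([-s,c,0]);az=np.array([0,0,1])*.866-ex*.5;nx=ex*.866+np.array([0,0,.5])
    a,b,d=W@az,W@ey,W@nx
    f=a>np.percentile(a,95)-.004
    C=[]
    o=np.argsort(b[f]);bs=b[f][o]
    cuts=np.where(np.diff(bs)>.008)[0]
    for g in np.split(np.where(f)[0][o],cuts+1):
        if len(g)<30: continue
        am=np.median(a[g]);B=(np.percentile(b[g],1)+np.percentile(b[g],99))/2;D=(np.percentile(d[g],1)+np.percentile(d[g],99))/2
        C.append(am*az+B*ey+D*nx)
        if it==3: print(len(g),C[-1].round(4),"size",np.ptp(b[g]).round(4),np.ptp(d[g]).round(4),"a",am.round(4),a[g].std().round(4))
    C=np.array(C);v=C[-1]-C[0];yaw=np.degrees(np.arctan2(-v[0],v[1]))
print(yaw, np.linalg.norm(np.diff(C,axis=0),axis=1).round(4))
np.save("mk.npy",np.vstack([C,[yaw,0,0]]))
E
python3 mk.py
```

```text
323 [0.5653 0.241  0.1434] size 0.024 0.0242 a -0.1831 0.0009
353 [0.5433 0.2912 0.1433] size 0.0239 0.0243 a -0.183 0.0009
390 [0.5215 0.3413 0.1433] size 0.0242 0.0247 a -0.1829 0.0009
417 [0.5006 0.3913 0.1433] size 0.0239 0.0247 a -0.1832 0.0009
23.292514558556345 [0.0548 0.0546 0.0543]
```

```bash
cat > plan.py <<'E'
# prints rows between successive waypoints; usage in scripts: plan([(pos,R),...]); each leg relative to previous waypoint
from go import *
M=np.load("mk.npy");yaw=M[-1,0];M=M[:-1]
c,s=np.cos(np.radians(yaw)),np.sin(np.radians(yaw))
ex=np.array([c,s,0]);az=np.array([0,0,.866])-ex*.5
CASE=np.array([.6046,-.0288,0])
def plan(wps):
    st=arm.get_state();p=np.array(st["ee_pos"]);Rc=R.from_rotvec(st["eef_rot"]).as_matrix()
    print("t",round(float(st["t"]),2))
    for n,pos,Rg in wps:
        d=Rc.T@(np.array(pos)-p);w=R.from_matrix(Rc.T@Rg).as_rotvec()
        print(n,"[%s]"%",".join("%.4f"%v for v in [*d,*w]),"rows %.1f"%max(np.linalg.norm(d)/.0417,np.linalg.norm(w)/.125))
        p=np.array(pos);Rc=Rg
def marker(k,wx,wy):
    T=Rt(yaw,30);D=Rt(90);w=CASE+[.018*wx,.018*wy,0];t=M[k]
    return [("pre",t+.06*az,T),("grasp",t-.024*az,T),("lift",t-.024*az+[0,0,.15],T),("over",w+[0,0,.36],D),("down",w+[0,0,.163],D),("up",w+[0,0,.30],D)]
if __name__=="__main__": plan(marker(*[int(v) for v in sys.argv[1:]]))
E
python3 plan.py 0 1 -1
```

```text
t 2.75
pre [-0.0779,-0.0228,0.1647,-0.3029,0.4643,1.1314] rows 10.1
grasp [0.0000,0.0000,0.0840,0.0000,0.0000,0.0000] rows 2.0
lift [0.0750,0.0000,-0.1299,0.0000,0.0000,0.0000] rows 3.6
over [-0.0197,0.2870,-0.1122,0.3045,-0.4626,-1.1363] rows 10.1
down [0.0000,0.0000,0.1970,0.0000,0.0000,0.0000] rows 4.7
up [0.0000,0.0000,-0.1370,0.0000,0.0000,0.0000] rows 3.3
```

```bash
python3 drive.py '[[-0.02,-0.01,0.02,-0.03,0.046,0.113],[-0.03,-0.01,0.04,-0.06,0.093,0.226],[-0.04,-0.02,0.06,-0.09,0.139,0.34],[-0.05,-0.023,0.08,-0.121,0.186,0.453],[-0.06,-0.023,0.1,-0.151,0.232,0.566],[-0.07,-0.023,0.12,-0.182,0.279,0.679],[-0.078,-0.023,0.14,-0.212,0.325,0.792],[-0.078,-0.023,0.15,-0.242,0.371,0.905],[-0.078,-0.023,0.16,-0.273,0.418,1.018],[-0.0779,-0.0228,0.1647,-0.3029,0.4643,1.1314]]' 0.04 60
python3 drive.py '[[-0,0,0,0,0,0],[0,0,0,0,0,0]]'
python3 plan.py 0 1 -1; python3 - <<'E'
from h import *
im=shot("wrist");save(im,"g0.png")
E
```

```text
t: 3.58
ee_pos: [0.5384, 0.2236, 0.1962]
eef_rot: [-2.879, -0.673, -0.738]
ft_force: [1.0, -1.1, 0.1]
gripper_width: 0.04
grasp_force: 0.0
t: 3.75
ee_pos: [0.5386, 0.2265, 0.1975]
eef_rot: [-2.876, -0.692, -0.737]
ft_force: [0.1, 0.6, -0.0]
gripper_width: 0.04
grasp_force: 0.0
t 3.75
pre [-0.0006,-0.0028,0.0021,-0.0106,0.0264,0.0629] rows 0.6
grasp [0.0000,0.0000,0.0840,0.0000,0.0000,0.0000] rows 2.0
lift [0.0750,0.0000,-0.1299,0.0000,0.0000,0.0000] rows 3.6
over [-0.0197,0.2870,-0.1122,0.3045,-0.4626,-1.1363] rows 10.1
down [0.0000,0.0000,0.1970,0.0000,0.0000,0.0000] rows 4.7
up [0.0000,0.0000,-0.1370,0.0000,0.0000,0.0000] rows 3.3
```

View pics/g0.png

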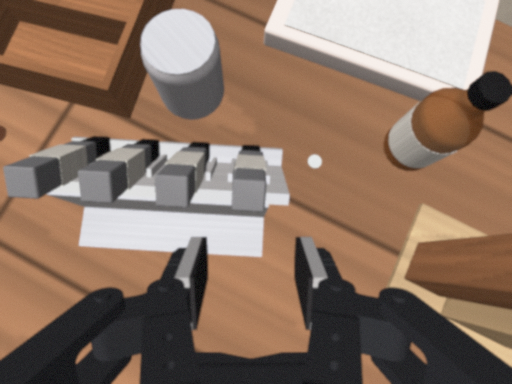

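The jaws (185–325, 240–330) line up square over the right-hand marker (250,180), with about 4° of turn left to correct. Correcting, then grasping.

```bash
python3 drive.py '[[-0.0006,-0.0028,0.0021,-0.0106,0.0264,0.0629],[-0.0006,-0.0028,0.0021,-0.0106,0.0264,0.0629],[-0.0006,-0.0028,0.0021,-0.0106,0.0264,0.0629],[-0.0006,-0.0028,0.0021,-0.0106,0.0264,0.0629]]'
python3 plan.py 0 1 -1|head -3
python3 drive.py '[[0,0,0.03,0,0,0],[0,0,0.06,0,0,0],[0,0,0.075,0,0,0],[0,0,0.084,0,0,0],[0,0,0.084,0,0,0]]'
python3 drive.py '[[0,0,0,0,0,0],[0,0,0,0,0,0],[0,0,0,0,0,0],[0,0,0,0,0,0],[0,0,0,0,0,0]]' 0.015 60
python3 plan.py 0 1 -1
```

```text
t: 4.13
ee_pos: [0.5384, 0.2313, 0.196]
eef_rot: [-2.875, -0.594, -0.772]
ft_force: [0.2, 0.1, 0.6]
gripper_width: 0.0397
grasp_force: 0.0
t 4.13
pre [-0.0015,0.0017,-0.0002,-0.0020,-0.0013,0.0003] rows 0.1
grasp [0.0000,0.0000,0.0840,0.0000,0.0000,0.0000] rows 2.0
t: 4.55
ee_pos: [0.5766, 0.2481, 0.1207]
eef_rot: [-2.877, -0.593, -0.768]
ft_force: [-0.3, 0.5, 0.6]
gripper_width: 0.0395
grasp_force: 0.0
t: 4.97
ee_pos: [0.5763, 0.2483, 0.1235]
eef_rot: [-2.874, -0.59, -0.773]
ft_force: [-2.9, -1.6, 2.3]
gripper_width: 0.0153
grasp_force: 1.7
t 4.97
pre [-0.0011,0.0022,-0.0838,-0.0021,-0.0023,-0.0024] rows 2.0
grasp [0.0000,0.0000,0.0840,0.0000,0.0000,0.0000] rows 2.0
lift [0.0750,0.0000,-0.1299,0.0000,0.0000,0.0000] rows 3.6
over [-0.0197,0.2870,-0.1122,0.3045,-0.4626,-1.1363] rows 10.1
down [0.0000,0.0000,0.1970,0.0000,0.0000,0.0000] rows 4.7
up [0.0000,0.0000,-0.1370,0.0000,0.0000,0.0000] rows 3.3
```

```bash
python3 - <<'E'
from h import *
im=shot("wrist");save(im,"g1.png")
s=arm.get_state();print(s["gripper_width"],s["grasp_force"])
E
```

```text
0.015189378293508665 2.3971612053162517
```

View pics/g1.png

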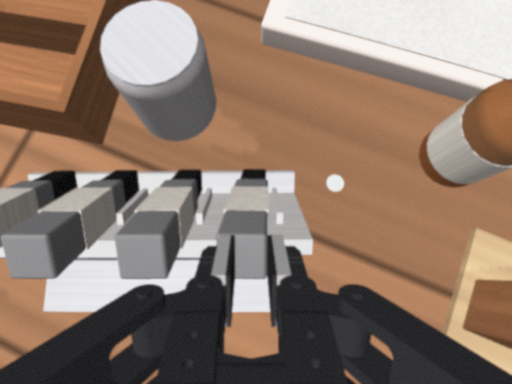

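The pads (213–290, 235–325) bracket the marker's end face (235–270, 240–275), but the reported opening is only 15 mm. I'll check depths.

```bash
python3 - <<'E'
from h import *
im=shot("wrist");W=cloud(im);s=arm.get_state()
Rc=R.from_rotvec(s["eef_rot"]).as_matrix();P=(W-s["ee_pos"])@Rc*1000
for v in (215,232,245,260,272,285,300):
    print(v,[(u,*P[v,u].round(0).astype(int)) for u in (218,226,231,238,250,265,275,283) if np.isfinite(P[v,u,0])])
E
```

```text
215 [(218, np.int64(-14), np.int64(-24), np.int64(64)), (226, np.int64(10), np.int64(-14), np.int64(2)), (231, np.int64(10), np.int64(-11), np.int64(0)), (238, np.int64(11), np.int64(-7), np.int64(0)), (250, np.int64(10), np.int64(-1), np.int64(0)), (265, np.int64(10), np.int64(7), np.int64(2)), (275, np.int64(-12), np.int64(17), np.int64(58)), (283, np.int64(-14), np.int64(23), np.int64(63))]
232 [(218, np.int64(10), np.int64(-16), np.int64(-21)), (226, np.int64(10), np.int64(-12), np.int64(-21)), (231, np.int64(10), np.int64(-10), np.int64(-20)), (238, np.int64(10), np.int64(-6), np.int64(-21)), (250, np.int64(10), np.int64(-1), np.int64(-21)), (265, np.int64(9), np.int64(6), np.int64(-19)), (275, np.int64(-14), np.int64(15), np.int64(34)), (283, np.int64(-14), np.int64(20), np.int64(32))]
245 [(218, np.int64(12), np.int64(-14), np.int64(-38)), (226, np.int64(12), np.int64(-11), np.int64(-38)), (231, np.int64(11), np.int64(-9), np.int64(-37)), (238, np.int64(5), np.int64(-6), np.int64(-24)), (250, np.int64(5), np.int64(-1), np.int64(-24)), (265, np.int64(5), np.int64(6), np.int64(-
[... 1020 characters left out ...]
(231, np.int64(1), np.int64(-8), np.int64(-51)), (238, np.int64(-89), np.int64(-11), np.int64(88)), (250, np.int64(-88), np.int64(-1), np.int64(87)), (265, np.int64(-88), np.int64(12), np.int64(87)), (275, np.int64(7), np.int64(8), np.int64(-60)), (283, np.int64(13), np.int64(10), np.int64(-70))]
300 [(218, np.int64(13), np.int64(-10), np.int64(-77)), (226, np.int64(1), np.int64(-9), np.int64(-61)), (231, np.int64(-4), np.int64(-8), np.int64(-53)), (238, np.int64(-99), np.int64(-11), np.int64(82)), (250, np.int64(-98), np.int64(-1), np.int64(81)), (265, np.int64(-99), np.int64(12), np.int64(81)), (275, np.int64(1), np.int64(8), np.int64(-61)), (283, np.int64(13), np.int64(9), np.int64(-78))]
```

```bash
python3 drive.py '[[0,0,-0.03,0,0,0],[0,0,-0.06,0,0,0],[0,0,-0.06,0,0,0]]' 0.04 60
cat > tip.py <<'E'
from h import *
im=shot("wrist");W=cloud(im);s=arm.get_state()
Rc=R.from_rotvec(s["eef_rot"]).as_matrix();P=(W-s["ee_pos"])@Rc*1000
m=(abs(P[...,0])<16)&(abs(P[...,1])<60)&(P[...,2]>-75)&(P[...,2]<15)
p=P[m];print(s["gripper_width"])
for sg in(-1,1):
    q=p[p[:,1]*sg>0]; print(len(q),"zmax",np.sort(q[:,2])[-20:].round(0)[::5],"inner y",np.percentile(abs(q[q[:,2]>q[:,2].max()-12][:,1]),[2,98]).round(1),"x",np.percentile(q[:,0],[2,98]).round(1))
E
python3 tip.py; python3 drive.py '[[0,0,0,0,0,0],[0,0,0,0,0,0],[0,0,0,0,0,0],[0,0,0,0,0,0],[0,0,0,0,0,0],[0,0,0,0,0,0],[0,0,0,0,0,0]]' 0.0 60; python3 tip.py
```

```text
t: 5.32
ee_pos: [0.5486, 0.2366, 0.1786]
eef_rot: [-2.872, -0.59, -0.778]
ft_force: [0.3, -0.1, 0.0]
gripper_width: 0.04
grasp_force: 0.0
0.03976983566839311
2995 zmax [-29. -28. -28. -27.] inner y [21.  33.1] x [-8.4 14.7]
3057 zmax [-29. -29. -28. -28.] inner y [18.8 31.1] x [-8.2 14.8]
t: 5.95
ee_pos: [0.5484, 0.2366, 0.1742]
eef_rot: [-2.875, -0.591, -0.77]
ft_force: [0.7, 1.0, -0.7]
gripper_width: 0.0003
grasp_force: 0.0
-9.81436474848814e-06
3146 zmax [-30. -29. -29. -28.] inner y [ 0.3 13.7] x [-7.2 14.7]
2860 zmax [-30. -29. -29. -29.] inner y [ 0.1 12.6] x [-6.9 14.7]
```

The camera shows the real fingertips about 28 mm short of the nominal TCP, which matches the jaws closing just above the marker's end. I'll grasp that much deeper and lower that much further when placing.

```bash
sed -i 's/t-.024\*az/t-.047*az/g; s/t+.06\*az/t+.025*az/; s/\.163\]/.136]/' plan.py; grep -n "pre" plan.py
python3 drive.py '[[0,0,0,0,0,0],[0,0,0,0,0,0],[0,0,0,0,0,0]]' 0.04 60; python3 plan.py 0 1 -1
```

```text
1:# prints rows between successive waypoints; usage in scripts: plan([(pos,R),...]); each leg relative to previous waypoint
16:    return [("pre",t+.025*az,T),("grasp",t-.047*az,T),("lift",t-.047*az+[0,0,.15],T),("over",w+[0,0,.36],D),("down",w+[0,0,.136],D),("up",w+[0,0,.30],D)]
t: 6.25
ee_pos: [0.5486, 0.2364, 0.1745]
eef_rot: [-2.875, -0.59, -0.771]
ft_force: [0.8, 0.3, 1.3]
gripper_width: 0.0357
grasp_force: 0.0
t 6.25
pre [-0.0007,0.0024,0.0105,-0.0023,-0.0011,-0.0023] rows 0.3
grasp [0.0000,-0.0000,0.0720,0.0000,0.0000,0.0000] rows 1.7
lift [0.0750,0.0000,-0.1299,0.0000,0.0000,0.0000] rows 3.6
over [-0.0197,0.2870,-0.1352,0.3045,-0.4626,-1.1363] rows 10.1
down [0.0000,0.0000,0.2240,0.0000,0.0000,0.0000] rows 5.4
up [0.0000,0.0000,-0.1640,0.0000,0.0000,0.0000] rows 3.9
```

```bash
python3 drive.py '[[-0.0007,0.0024,0.01,-0.002,-0.001,-0.002],[-0.0007,0.0024,0.03,-0.002,-0.001,-0.002],[-0.0007,0.0024,0.055,-0.002,-0.001,-0.002],[-0.0007,0.0024,0.0825,-0.002,-0.001,-0.002],[-0.0007,0.0024,0.0825,-0.002,-0.001,-0.002],[-0.0007,0.0024,0.0825,-0.002,-0.001,-0.002]]' 0.04 60
python3 drive.py '[[0,0,0,0,0,0],[0,0,0,0,0,0],[0,0,0,0,0,0],[0,0,0,0,0,0],[0,0,0,0,0,0]]' 0.015 60
```

```text
t: 6.75
ee_pos: [0.5861, 0.2506, 0.1013]
eef_rot: [-2.878, -0.594, -0.767]
ft_force: [0.1, -0.0, -0.9]
gripper_width: 0.0401
grasp_force: 0.0
t: 7.17
ee_pos: [0.5871, 0.2504, 0.104]
eef_rot: [-2.876, -0.592, -0.773]
ft_force: [-4.0, -1.4, 7.1]
gripper_width: 0.0227
grasp_force: 60.4
```

```bash
python3 drive.py '[[0.02,0,-0.035,0,0,0],[0.04,0,-0.07,0,0,0],[0.06,0,-0.104,0,0,0],[0.075,0,-0.13,0,0,0],[0.075,0,-0.13,0,0,0]]'
python3 plan.py 0 1 -1 | tail -3 >/dev/null; python3 - <<'E'
from plan import *
plan(marker(0,1,-1)[3:])
E
```

```text
t: 7.58
ee_pos: [0.5905, 0.253, 0.2625]
eef_rot: [-2.869, -0.591, -0.79]
ft_force: [1.1, 1.6, -0.3]
gripper_width: 0.0228
grasp_force: 59.5
t 7.58
over [-0.0265,0.2880,-0.1295,0.3118,-0.4750,-1.1349] rows 10.2
down [0.0000,0.0000,0.2240,0.0000,0.0000,0.0000] rows 5.4
up [0.0000,0.0000,-0.1640,0.0000,0.0000,0.0000] rows 3.9
```

```bash
python3 drive.py '[[0,0.01,-0.03,0.03,-0.047,-0.113],[0,0.03,-0.06,0.06,-0.094,-0.226],[-0.01,0.06,-0.09,0.092,-0.141,-0.34],[-0.01,0.09,-0.11,0.123,-0.188,-0.453],[-0.02,0.12,-0.13,0.154,-0.235,-0.566],[-0.02,0.16,-0.13,0.185,-0.282,-0.679],[-0.02,0.2,-0.13,0.216,-0.329,-0.792],[-0.026,0.23,-0.13,0.247,-0.376,-0.905],[-0.026,0.26,-0.13,0.278,-0.423,-1.018],[-0.0265,0.288,-0.1295,0.3118,-0.475,-1.1349]]'
python3 - <<'E'
from plan import *
plan(marker(0,1,-1)[3:4])
E
```

```text
t: 8.42
ee_pos: [0.619, -0.0489, 0.3522]
eef_rot: [-2.437, -1.941, -0.151]
ft_force: [0.9, 0.7, 0.1]
gripper_width: 0.0227
grasp_force: 59.4
t 8.42
over [0.0036,0.0033,-0.0074,0.0526,-0.0844,-0.2256] rows 2.0
```

```bash
python3 drive.py '[[0.0036,0.0033,-0.0074,0.0526,-0.0844,-0.2256],[0.0036,0.0033,-0.0074,0.0526,-0.0844,-0.2256],[0.0036,0.0033,-0.0074,0.0526,-0.0844,-0.2256],[0.0036,0.0033,-0.0074,0.0526,-0.0844,-0.2256],[0.0036,0.0033,-0.0074,0.0526,-0.0844,-0.2256]]'
python3 - <<'E'
from plan import *
plan(marker(0,1,-1)[3:5])
im=shot("wrist");save(im,"g2.png");W=cloud(im)
m=(abs(W[...,0]-.622)<.05)&(abs(W[...,1]+.03)<.08)
np.save("g2.npy",W)
s=arm.get_state();P=(W-s["ee_pos"])@R.from_rotvec(s["eef_rot"]).as_matrix()*1000
m=(P[...,2]>10)&(P[...,2]<100)&(abs(P[...,0])<40)&(abs(P[...,1])<40)
p=P[m]
for z0 in range(10,100,15):
    q=p[(p[:,2]>z0)&(p[:,2]<z0+15)]
    if len(q)>20: print(z0,len(q),"x98",np.percentile(q[:,0],[2,50,98]).round(1),"y",np.percentile(q[:,1],[2,98]).round(1))
E
```

```text
t: 8.83
ee_pos: [0.6218, -0.0431, 0.3592]
eef_rot: [-2.226, -2.214, -0.005]
ft_force: [-0.0, 0.1, -0.4]
gripper_width: 0.0227
grasp_force: 59.4
t 8.83
over [-0.0037,0.0008,-0.0008,0.0010,-0.0036,-0.0054] rows 0.1
down [0.0000,0.0000,0.2240,0.0000,0.0000,0.0000] rows 5.4
10 370 x98 [11.2 11.7 12.1] y [-10.6  12.8]
25 275 x98 [10.9 11.6 12. ] y [-10.2  12.6]
40 195 x98 [10.3 11.3 11.7] y [-9.9 12.5]
55 106 x98 [8.8 9.3 9.7] y [-7.9 10.3]
70 134 x98 [7.9 9.3 9.6] y [-8.  10.8]
85 70 x98 [8.4 9.3 9.5] y [-8.  10.6]
```

View pics/g2.png

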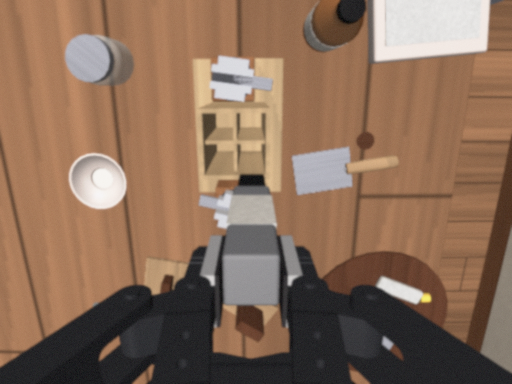

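The marker hangs vertical between the pads (225–280, 175–305), centred within 1–2 mm in the tool frame. Lowering it and releasing.

```bash
python3 drive.py '[[-0.0035,0,0.02,0,-0.003,-0.005],[-0.0035,0,0.05,0,-0.003,-0.005],[-0.0035,0,0.08,0,-0.003,-0.005],[-0.0035,0,0.11,0,-0.003,-0.005],[-0.0035,0,0.14,0,-0.003,-0.005],[-0.0035,0,0.17,0,-0.003,-0.005],[-0.0035,0,0.2,0,-0.003,-0.005],[-0.0035,0,0.223,0,-0.003,-0.005],[-0.0035,0,0.223,0,-0.003,-0.005],[-0.0035,0,0.223,0,-0.003,-0.005]]'
python3 drive.py '[[0,0,0,0,0,0],[0,0,0,0,0,0],[0,0,0,0,0,0],[0,0,0,0,0,0]]' 0.045
python3 drive.py '[[0,0,-0.04,0,0,0],[0,0,-0.08,0,0,0],[0,0,-0.12,0,0,0],[0,0,-0.16,0,0,0],[0,0,-0.16,0,0,0]]' 0.04
python3 plan.py 1 -1 -1
python3 - <<'E'
from h import *
W=cloud(shot("top"));W=cloud(shot("wrist"));save(shot("wrist"),"g3.png")
b=(abs(W[...,0]-.6046)<.034)&(abs(W[...,1]+.0288)<.034)&(W[...,2]>.145)&(W[...,2]<.2);rect(W,b,"top",op=False)
E
```

```text
t: 9.72
ee_pos: [0.6217, -0.0468, 0.1361]
eef_rot: [2.222, 2.221, 0.0]
ft_force: [-0.2, 0.5, -0.6]
gripper_width: 0.0227
grasp_force: 59.4
t: 10.05
ee_pos: [0.6226, -0.0462, 0.137]
eef_rot: [2.219, 2.222, 0.002]
ft_force: [0.4, 0.7, -0.3]
gripper_width: 0.0451
grasp_force: 0.0
t: 10.47
ee_pos: [0.6263, -0.0448, 0.3059]
eef_rot: [2.212, 2.216, 0.016]
ft_force: [1.4, 1.6, 0.9]
gripper_width: 0.04
grasp_force: 0.0
t 10.47
pre [0.3312,-0.0959,0.1396,-0.2924,0.4538,1.1410] rows 10.1
grasp [0.0000,-0.0000,0.0720,0.0000,0.0000,0.0000] rows 1.7
lift [0.0750,0.0000,-0.1299,0.0000,0.0000,0.0000] rows 3.6
over [-0.0480,0.3276,-0.1517,0.3045,-0.4626,-1.1363] rows 10.1
down [0.0000,0.0000,0.2240,0.0000,0.0000,0.0000] rows 5.4
up [0.0000,0.0000,-0.1640,0.0000,0.0000,0.0000] rows 3.9
top [237 157  26  24 576] [626.4 -47.6] [24.2 23.3] 0.6 med [ 0.6268 -0.0474  0.1479]
```

Marker 0 is seated, top at 0.148. Next is marker 1.

```bash
python3 drive.py '[[0.03,-0.01,0.0,-0.029,0.045,0.114],[0.07,-0.02,0,-0.058,0.09,0.228],[0.1,-0.03,0,-0.087,0.136,0.342],[0.14,-0.04,0,-0.117,0.181,0.456],[0.18,-0.05,0.02,-0.146,0.227,0.57],[0.22,-0.06,0.04,-0.175,0.272,0.684],[0.26,-0.07,0.06,-0.204,0.318,0.798],[0.29,-0.08,0.08,-0.234,0.363,0.912],[0.31,-0.09,0.11,-0.263,0.408,1.026],[0.3312,-0.0959,0.1396,-0.2924,0.4538,1.141]]' 0.04
python3 drive.py '[[0,0,0,0,0,0],[0,0,0,0,0,0]]'; python3 plan.py 1 -1 -1 | head -2
```

```text
t: 11.45
ee_pos: [0.5385, 0.2466, 0.1961]
eef_rot: [-2.864, -0.858, -0.65]
ft_force: [0.3, -0.5, 1.0]
gripper_width: 0.0399
grasp_force: 0.0
t: 11.62
ee_pos: [0.5389, 0.2459, 0.1965]
eef_rot: [-2.864, -0.869, -0.646]
ft_force: [0.5, 0.5, -0.1]
gripper_width: 0.0402
grasp_force: 0.0
t 11.62
pre [0.0022,-0.0390,0.0339,-0.0392,0.0891,0.1741] rows 1.6
```

```bash
python3 drive.py '[[0.0022,-0.039,0.0339,-0.0392,0.0891,0.1741],[0.0022,-0.039,0.0339,-0.0392,0.0891,0.1741],[0.0022,-0.039,0.0339,-0.0392,0.0891,0.1741],[0.0022,-0.039,0.0339,-0.0392,0.0891,0.1741],[0.0022,-0.039,0.0339,-0.0392,0.0891,0.1741],[0.0022,-0.039,0.0339,-0.0392,0.0891,0.1741]]' 0.04; python3 plan.py 1 -1 -1 | head -4
```

```text
t: 12.12
ee_pos: [0.5353, 0.285, 0.1673]
eef_rot: [-2.878, -0.588, -0.777]
ft_force: [-0.7, 0.7, -0.4]
gripper_width: 0.0399
grasp_force: 0.0
t 12.12
pre [-0.0035,-0.0025,0.0007,0.0032,-0.0038,-0.0028] rows 0.1
grasp [0.0000,-0.0000,0.0720,0.0000,0.0000,0.0000] rows 1.7
lift [0.0750,0.0000,-0.1299,0.0000,0.0000,0.0000] rows 3.6
```

```bash
python3 drive.py '[[-0.002,-0.0015,0.01,0.002,-0.002,-0.002],[-0.002,-0.0015,0.035,0.002,-0.002,-0.002],[-0.002,-0.0015,0.06,0.002,-0.002,-0.002],[-0.002,-0.0015,0.073,0.002,-0.002,-0.002],[-0.002,-0.0015,0.073,0.002,-0.002,-0.002],[-0.002,-0.0015,0.073,0.002,-0.002,-0.002]]' 0.04 60
python3 drive.py '[[0,0,0,0,0,0],[0,0,0,0,0,0],[0,0,0,0,0,0],[0,0,0,0,0,0],[0,0,0,0,0,0]]' 0.015 60
python3 plan.py 1 -1 -1 | sed -n 3p
python3 drive.py '[[0.02,0,-0.035,0,0,0],[0.04,0,-0.07,0,0,0],[0.06,0,-0.104,0,0,0],[0.075,0,-0.13,0,0,0],[0.075,0,-0.13,0,0,0]]'
python3 drive.py '[[0,0.01,-0.03,0.03,-0.046,-0.114],[0,0.03,-0.06,0.061,-0.093,-0.227],[-0.01,0.06,-0.09,0.091,-0.139,-0.341],[-0.02,0.09,-0.12,0.122,-0.185,-0.455],[-0.03,0.13,-0.15,0.152,-0.231,-0.568],[-0.035,0.17,-0.15,0.183,-0.278,-0.682],[-0.04,0.21,-0.15,0.213,-0.324,-0.795],[-0.045,0.25,-0.15,0.244,-0.37,-0.909],[-0.048,0.29,-0.15,0.274,-0.416,-1.023],[-0.048,0.3276,-0.1517,0.3045,-0.4626,-1.1363]]'
python3 drive.py '[[0,0,0,0,0,0]]'
python3 - <<'E'
from plan import *
plan(marker(1,-1,-1)[3:])
E
```

```text
t: 12.62
ee_pos: [0.5675, 0.2998, 0.1034]
eef_rot: [-2.878, -0.587, -0.775]
ft_force: [-0.2, -0.2, -0.0]
gripper_width: 0.04
grasp_force: 0.0
t: 13.03
ee_pos: [0.5668, 0.3011, 0.1047]
eef_rot: [-2.875, -0.587, -0.777]
ft_force: [-3.9, -2.3, 7.2]
gripper_width: 0.023
grasp_force: 59.9
grasp [0.0000,-0.0000,0.0720,0.0000,0.0000,0.0000] rows 1.7
t: 13.45
ee_pos: [0.5692, 0.3041, 0.2639]
eef_rot: [-2.866, -0.587, -0.793]
ft_force: [0.9, 0.4, -0.6]
gripper_width: 0.0229
grasp_force: 59.7
t: 14.28
ee_pos: [0.5676, 0.0177, 0.3567]
eef_rot: [-2.489, -1.866, -0.211]
ft_force: [1.3, 1.6, -0.1]
gripper_width: 0.0228
grasp_force: 59.6
t: 14.37
ee_pos: [0.5708, 0.0107, 0.3553]
eef_rot: [-2.5, -1.855, -0.209]
ft_force: [0.4, -0.9, -0.3]
gripper_width: 0.0229
grasp_force: 59.6
t 14.37
over [-0.0496,0.0322,-0.0087,0.0799,-0.1106,-0.2937] rows 2.6
down [0.0000,0.0000,0.2240,0.0000,0.0000,0.0000] rows 5.4
up [0.0000,0.0000,-0.1640,0.0000,0.0000,0.0000] rows 3.9
```

```bash
python3 drive.py '[[-0.0496,0.0322,-0.0087,0.0799,-0.1106,-0.2937],[-0.0496,0.0322,-0.0087,0.0799,-0.1106,-0.2937],[-0.0496,0.0322,-0.0087,0.0799,-0.1106,-0.2937],[-0.0496,0.0322,-0.0087,0.0799,-0.1106,-0.2937],[-0.0496,0.0322,-0.0087,0.0799,-0.1106,-0.2937],[-0.0496,0.0322,-0.0087,0.0799,-0.1106,-0.2937],[-0.0496,0.0322,-0.0087,0.0799,-0.1106,-0.2937]]'
cat > chk.py <<'E'
# held marker centre in tool frame / world at barrel
from plan import *
im=shot("wrist");W=cloud(im);s=arm.get_state()
P=(W-s["ee_pos"])@R.from_rotvec(s["eef_rot"]).as_matrix()*1000
p=P[(P[...,2]>10)&(P[...,2]<50)&(abs(P[...,0])<40)&(abs(P[...,1])<40)]
off=np.array([np.median(p[:,0])-12,np.percentile(p[:,1],[2,98]).mean()]);print("off",off.round(1))
k,wx,wy=[int(v) for v in sys.argv[1:]]
wp=marker(k,wx,wy)[3:]; o=np.array([off[1],off[0],0])/1000
plan([(n,np.array(q)-o,r) for n,q,r in wp])
E
python3 chk.py 1 -1 -1
```

```text
t: 14.95
ee_pos: [0.5836, -0.0363, 0.3603]
eef_rot: [-2.214, -2.225, -0.007]
ft_force: [-0.8, 0.2, -0.7]
gripper_width: 0.0228
grasp_force: 59.6
off [-3.   0.5]
t 15.0
over [-0.0073,0.0024,0.0004,0.0011,-0.0047,0.0048] rows 0.2
down [0.0000,0.0000,0.2240,0.0000,0.0000,0.0000] rows 5.4
up [0.0000,0.0000,-0.1640,0.0000,0.0000,0.0000] rows 3.9
```

```bash
python3 drive.py '[[-0.0073,0.0024,0.02,0,-0.004,0.004],[-0.0073,0.0024,0.05,0,-0.004,0.004],[-0.0073,0.0024,0.08,0,-0.004,0.004],[-0.0073,0.0024,0.11,0,-0.004,0.004],[-0.0073,0.0024,0.14,0,-0.004,0.004],[-0.0073,0.0024,0.17,0,-0.004,0.004],[-0.0073,0.0024,0.2,0,-0.004,0.004],[-0.0073,0.0024,0.224,0,-0.004,0.004],[-0.0073,0.0024,0.224,0,-0.004,0.004],[-0.0073,0.0024,0.224,0,-0.004,0.004]]'
python3 drive.py '[[0,0,0,0,0,0],[0,0,0,0,0,0],[0,0,0,0,0,0],[0,0,0,0,0,0]]' 0.045
python3 drive.py '[[0,0,-0.04,0,0,0],[0,0,-0.08,0,0,0],[0,0,-0.12,0,0,0],[0,0,-0.164,0,0,0],[0,0,-0.164,0,0,0],[0,0,-0.164,0,0,0]]' 0.04
cat > seat.py <<'E'
from h import *
W=cloud(shot("wrist"))
b=(abs(W[...,0]-.6046)<.034)&(abs(W[...,1]+.0288)<.034)&(W[...,2]>.143)&(W[...,2]<.2);rect(W,b,"top",op=False)
E
python3 seat.py; python3 plan.py 2 -1 1
```

```text
t: 15.83
ee_pos: [0.5864, -0.0429, 0.1358]
eef_rot: [-2.22, -2.222, -0.001]
ft_force: [-0.1, 0.2, -0.4]
gripper_width: 0.0229
grasp_force: 59.6
t: 16.17
ee_pos: [0.5867, -0.0431, 0.1365]
eef_rot: [2.22, 2.222, 0.002]
ft_force: [0.1, 0.3, -0.2]
gripper_width: 0.0449
grasp_force: 0.0
t: 16.67
ee_pos: [0.5882, -0.0428, 0.3036]
eef_rot: [2.217, 2.219, 0.008]
ft_force: [0.1, -0.6, -1.3]
gripper_width: 0.0401
grasp_force: 0.0
top [229 117  76   3  79] [604.6   4.6] [ 1.7 68. ] 89.3 med [0.6049 0.0051 0.1578]
top [232 156  25  25 577] [583.7 -45.5] [23.4 23.3] 89.2 med [ 0.5838 -0.0449  0.1478]
top [275 158  28  25 606] [626.4 -47.5] [24.6 23.7] 0.6 med [ 0.6259 -0.0468  0.1478]
t 16.72
pre [0.3796,-0.0767,0.1360,-0.3026,0.4607,1.1380] rows 10.1
grasp [0.0000,-0.0000,0.0720,0.0000,0.0000,0.0000] rows 1.7
lift [0.0750,0.0000,-0.1299,0.0000,0.0000,0.0000] rows 3.6
over [-0.0354,0.3491,-0.1445,0.3045,-0.4626,-1.1363] rows 10.1
down [0.0000,0.0000,0.2240,0.0000,0.0000,0.0000] rows 5.4
up [0.0000,0.0000,-0.1640,0.0000,0.0000,0.0000] rows 3.9
```

```bash
python3 drive.py '[[0.03,-0.01,0.0,-0.03,0.046,0.114],[0.07,-0.02,0,-0.06,0.092,0.228],[0.11,-0.03,0,-0.09,0.138,0.342],[0.15,-0.04,0,-0.12,0.184,0.456],[0.19,-0.045,0.02,-0.15,0.23,0.57],[0.23,-0.05,0.04,-0.18,0.276,0.684],[0.27,-0.06,0.06,-0.21,0.322,0.798],[0.31,-0.065,0.08,-0.24,0.368,0.912],[0.34,-0.07,0.1,-0.27,0.414,1.026],[0.3796,-0.0767,0.12,-0.3026,0.4607,1.138]]' 0.04
python3 drive.py '[[0,0,0,0,0,0],[0,0,0,0,0,0]]'; python3 plan.py 2 -1 1 | head -2
```

```text
t: 17.55
ee_pos: [0.5212, 0.2634, 0.2144]
eef_rot: [-2.858, -0.896, -0.644]
ft_force: [0.5, -0.3, -0.6]
gripper_width: 0.04
grasp_force: 0.0
t: 17.72
ee_pos: [0.5213, 0.2633, 0.215]
eef_rot: [-2.856, -0.906, -0.642]
ft_force: [-0.3, 0.0, -0.7]
gripper_width: 0.0404
grasp_force: 0.0
t 17.72
pre [0.0101,-0.0691,0.0557,-0.0437,0.0924,0.1987] rows 2.1
```

```bash
python3 drive.py '[[0.004,-0.03,0.01,-0.02,0.045,0.1],[0.01,-0.069,0.02,-0.0437,0.0924,0.1987],[0.0101,-0.0691,0.0557,-0.0437,0.0924,0.1987],[0.0101,-0.0691,0.0557,-0.0437,0.0924,0.1987],[0.0101,-0.0691,0.0557,-0.0437,0.0924,0.1987],[0.0101,-0.0691,0.0557,-0.0437,0.0924,0.1987],[0.0101,-0.0691,0.0557,-0.0437,0.0924,0.1987]]' 0.04; python3 drive.py '[[0,0,0,0,0,0],[0,0,0,0,0,0]]'; python3 plan.py 2 -1 1 | head -2
```

```text
t: 18.3
ee_pos: [0.5127, 0.3352, 0.1664]
eef_rot: [-2.879, -0.59, -0.775]
ft_force: [1.1, -0.5, 0.2]
gripper_width: 0.04
grasp_force: 0.0
t: 18.47
ee_pos: [0.5143, 0.3344, 0.1683]
eef_rot: [-2.878, -0.583, -0.779]
ft_force: [-0.2, -0.4, 0.4]
gripper_width: 0.0399
grasp_force: 0.0
t 18.47
pre [-0.0044,-0.0034,0.0013,0.0037,-0.0052,-0.0058] rows 0.1
```

```bash
python3 drive.py '[[-0.004,-0.003,0.01,0.003,-0.004,-0.005],[-0.004,-0.003,0.035,0.003,-0.004,-0.005],[-0.004,-0.003,0.06,0.003,-0.004,-0.005],[-0.004,-0.003,0.073,0.003,-0.004,-0.005],[-0.004,-0.003,0.073,0.003,-0.004,-0.005],[-0.004,-0.003,0.073,0.003,-0.004,-0.005]]' 0.04 60
python3 drive.py '[[0,0,0,0,0,0],[0,0,0,0,0,0],[0,0,0,0,0,0],[0,0,0,0,0,0],[0,0,0,0,0,0]]' 0.015 60
python3 drive.py '[[0.02,0,-0.035,0,0,0],[0.04,0,-0.07,0,0,0],[0.06,0,-0.104,0,0,0],[0.075,0,-0.13,0,0,0],[0.075,0,-0.13,0,0,0]]'
python3 drive.py '[[0,0.01,-0.03,0.03,-0.046,-0.114],[0,0.04,-0.06,0.061,-0.093,-0.227],[-0.01,0.08,-0.09,0.091,-0.139,-0.341],[-0.02,0.12,-0.12,0.122,-0.185,-0.455],[-0.03,0.16,-0.144,0.152,-0.231,-0.568],[-0.035,0.2,-0.144,0.183,-0.278,-0.682],[-0.035,0.24,-0.144,0.213,-0.324,-0.795],[-0.035,0.28,-0.144,0.244,-0.37,-0.909],[-0.035,0.32,-0.144,0.274,-0.416,-1.023],[-0.0354,0.3491,-0.1445,0.3045,-0.4626,-1.1363]]'
python3 drive.py '[[0,0,0,0,0,0],[0,0,0,0,0,0]]'
python3 - <<'E'
from plan import *
plan(marker(2,-1,1)[3:4])
E
```

```text
t: 18.97
ee_pos: [0.543, 0.3513, 0.1028]
eef_rot: [-2.877, -0.594, -0.772]
ft_force: [0.3, 0.1, 1.2]
gripper_width: 0.0397
grasp_force: 0.0
t: 19.38
ee_pos: [0.5428, 0.3518, 0.1041]
eef_rot: [-2.875, -0.592, -0.774]
ft_force: [-4.6, -2.6, 8.0]
gripper_width: 0.023
grasp_force: 59.4
t: 19.8
ee_pos: [0.5452, 0.3547, 0.2625]
eef_rot: [-2.865, -0.591, -0.788]
ft_force: [1.0, 0.5, -0.6]
gripper_width: 0.0226
grasp_force: 60.0
t: 20.63
ee_pos: [0.561, 0.0742, 0.3519]
eef_rot: [-2.511, -1.831, -0.229]
ft_force: [0.6, 0.0, -1.3]
gripper_width: 0.0228
grasp_force: 59.9
t: 20.8
ee_pos: [0.5624, 0.0736, 0.3504]
eef_rot: [-2.52, -1.817, -0.231]
ft_force: [-1.0, 0.2, -0.7]
gripper_width: 0.0227
grasp_force: 59.9
t 20.8
over [-0.0707,0.0505,-0.0161,0.0867,-0.1241,-0.3207] rows 2.8
```

```bash
python3 drive.py '[[-0.03,0.02,-0.0161,0.03,-0.04,-0.11],[-0.05,0.04,-0.0161,0.06,-0.08,-0.22],[-0.0707,0.0505,-0.0161,0.0867,-0.1241,-0.3207],[-0.0707,0.0505,-0.0161,0.0867,-0.1241,-0.3207],[-0.0707,0.0505,-0.0161,0.0867,-0.1241,-0.3207],[-0.0707,0.0505,-0.0161,0.0867,-0.1241,-0.3207],[-0.0707,0.0505,-0.0161,0.0867,-0.1241,-0.3207],[-0.0707,0.0505,-0.0161,0.0867,-0.1241,-0.3207]]'; python3 drive.py '[[0,0,0,0,0,0],[0,0,0,0,0,0]]';python3 chk.py 2 -1 1
```

```text
t: 21.47
ee_pos: [0.5856, -0.0063, 0.3607]
eef_rot: [2.214, 2.229, 0.002]
ft_force: [0.4, 0.9, -0.3]
gripper_width: 0.0227
grasp_force: 59.9
t: 21.63
ee_pos: [0.5859, -0.0071, 0.3605]
eef_rot: [2.215, 2.228, 0.001]
ft_force: [0.2, -0.3, -1.1]
gripper_width: 0.0227
grasp_force: 59.9
off [-1.1  1.4]
t 21.68
over [-0.0024,-0.0007,0.0005,0.0005,-0.0002,0.0058] rows 0.1
down [0.0000,0.0000,0.2240,0.0000,0.0000,0.0000] rows 5.4
up [0.0000,0.0000,-0.1640,0.0000,0.0000,0.0000] rows 3.9
```

```bash
python3 drive.py '[[-0.0024,-0.0007,0.02,0,0,0.005],[-0.0024,-0.0007,0.05,0,0,0.005],[-0.0024,-0.0007,0.08,0,0,0.005],[-0.0024,-0.0007,0.11,0,0,0.005],[-0.0024,-0.0007,0.14,0,0,0.005],[-0.0024,-0.0007,0.17,0,0,0.005],[-0.0024,-0.0007,0.2,0,0,0.005],[-0.0024,-0.0007,0.224,0,0,0.005],[-0.0024,-0.0007,0.224,0,0,0.005],[-0.0024,-0.0007,0.224,0,0,0.005]]'
python3 drive.py '[[0,0,0,0,0,0],[0,0,0,0,0,0],[0,0,0,0,0,0],[0,0,0,0,0,0]]' 0.045
python3 drive.py '[[0,0,-0.04,0,0,0],[0,0,-0.08,0,0,0],[0,0,-0.12,0,0,0],[0,0,-0.164,0,0,0],[0,0,-0.164,0,0,0],[0,0,-0.164,0,0,0],[0,0,-0.164,0,0,0]]' 0.04
python3 seat.py; python3 plan.py 3 1 1
```

```text
t: 22.52
ee_pos: [0.5855, -0.0098, 0.1358]
eef_rot: [-2.22, -2.222, 0.0]
ft_force: [0.5, 0.3, -1.0]
gripper_width: 0.0228
grasp_force: 59.8
t: 22.85
ee_pos: [0.5856, -0.01, 0.1366]
eef_rot: [2.221, 2.222, 0.001]
ft_force: [-0.6, -0.6, 0.8]
gripper_width: 0.0453
grasp_force: 0.0
t: 23.43
ee_pos: [0.5852, -0.0101, 0.3001]
eef_rot: [2.221, 2.222, 0.0]
ft_force: [0.3, -0.4, -0.1]
gripper_width: 0.04
grasp_force: 0.0
top [243 155  25  25 610] [590.4 -10.9] [23.5 23.4] 0.1 med [ 0.5903 -0.0102  0.1478]
top [238 190  25  24 566] [585.5 -46.1] [24.1 24. ] 89.5 med [ 0.5855 -0.0453  0.1477]
top [279 191  27  24 565] [626.4 -47.4] [24.5 23.6] 0.4 med [ 0.6259 -0.0468  0.1479]
t 23.48
pre [0.3967,-0.0950,0.1341,-0.3063,0.4636,1.1366] rows 10.3
grasp [0.0000,0.0000,0.0720,0.0000,0.0000,0.0000] rows 1.7
lift [0.0750,0.0000,-0.1299,0.0000,0.0000,0.0000] rows 3.6
over [-0.0073,0.4176,-0.1282,0.3045,-0.4626,-1.1363] rows 10.5
down [0.0000,0.0000,0.2240,0.0000,0.0000,0.0000] rows 5.4
up [0.0000,0.0000,-0.1640,0.0000,0.0000,0.0000] rows 3.9
```

```bash
python3 drive.py '[[0.04,-0.01,0.0,-0.03,0.046,0.114],[0.08,-0.02,0,-0.06,0.092,0.228],[0.12,-0.03,0,-0.09,0.138,0.342],[0.16,-0.04,0,-0.12,0.184,0.456],[0.2,-0.045,0.02,-0.15,0.23,0.57],[0.24,-0.05,0.04,-0.18,0.276,0.684],[0.28,-0.06,0.05,-0.21,0.322,0.798],[0.32,-0.07,0.06,-0.24,0.368,0.912],[0.36,-0.08,0.07,-0.27,0.414,1.026],[0.3967,-0.095,0.09,-0.3063,0.4636,1.1366]]' 0.04
python3 drive.py '[[0,0,0,0,0,0],[0,0,0,0,0,0]]'; python3 plan.py 3 1 1 | head -2
```

```text
t: 24.32
ee_pos: [0.5132, 0.3123, 0.2343]
eef_rot: [-2.855, -0.903, -0.643]
ft_force: [1.7, -1.0, -0.1]
gripper_width: 0.0395
grasp_force: 0.0
t: 24.48
ee_pos: [0.5126, 0.3119, 0.234]
eef_rot: [-2.854, -0.913, -0.639]
ft_force: [-0.1, -1.0, -0.1]
gripper_width: 0.0405
grasp_force: 0.0
t 24.48
pre [-0.0056,-0.0781,0.0689,-0.0456,0.0937,0.2032] rows 2.5
```

```bash
python3 drive.py '[[-0.003,-0.03,0.01,-0.02,0.045,0.1],[-0.0056,-0.069,0.02,-0.0437,0.0924,0.1987],[-0.0056,-0.0781,0.05,-0.0456,0.0937,0.2032],[-0.0056,-0.0781,0.0689,-0.0456,0.0937,0.2032],[-0.0056,-0.0781,0.0689,-0.0456,0.0937,0.2032],[-0.0056,-0.0781,0.0689,-0.0456,0.0937,0.2032],[-0.0056,-0.0781,0.0689,-0.0456,0.0937,0.2032]]' 0.04; python3 drive.py '[[0,0,0,0,0,0],[0,0,0,0,0,0],[0,0,0,0,0,0]]'; python3 plan.py 3 1 1 | head -2
```

```text
t: 25.07
ee_pos: [0.4913, 0.3851, 0.1653]
eef_rot: [-2.88, -0.591, -0.773]
ft_force: [-0.2, -0.7, 0.6]
gripper_width: 0.0402
grasp_force: 0.0
t: 25.32
ee_pos: [0.4935, 0.3849, 0.1688]
eef_rot: [-2.877, -0.582, -0.78]
ft_force: [0.2, -0.3, -0.1]
gripper_width: 0.04
grasp_force: 0.0
t 25.32
pre [-0.0050,-0.0031,0.0016,0.0026,-0.0061,-0.0063] rows 0.1
```

```bash
python3 drive.py '[[-0.0045,-0.003,0.01,0.003,-0.005,-0.006],[-0.0045,-0.003,0.035,0.003,-0.005,-0.006],[-0.0045,-0.003,0.06,0.003,-0.005,-0.006],[-0.0045,-0.003,0.0735,0.003,-0.005,-0.006],[-0.0045,-0.003,0.0735,0.003,-0.005,-0.006],[-0.0045,-0.003,0.0735,0.003,-0.005,-0.006]]' 0.04 60
python3 drive.py '[[0,0,0,0,0,0],[0,0,0,0,0,0],[0,0,0,0,0,0],[0,0,0,0,0,0],[0,0,0,0,0,0]]' 0.015 60
python3 drive.py '[[0.02,0,-0.035,0,0,0],[0.04,0,-0.07,0,0,0],[0.06,0,-0.104,0,0,0],[0.075,0,-0.13,0,0,0],[0.075,0,-0.13,0,0,0]]'
python3 drive.py '[[0,0.02,-0.03,0.03,-0.046,-0.114],[0,0.05,-0.06,0.061,-0.093,-0.227],[0,0.09,-0.09,0.091,-0.139,-0.341],[-0.005,0.13,-0.12,0.122,-0.185,-0.455],[-0.007,0.17,-0.128,0.152,-0.231,-0.568],[-0.007,0.21,-0.128,0.183,-0.278,-0.682],[-0.007,0.25,-0.128,0.213,-0.324,-0.795],[-0.007,0.29,-0.128,0.244,-0.37,-0.909],[-0.007,0.33,-0.128,0.274,-0.416,-1.023],[-0.007,0.37,-0.1282,0.3045,-0.4626,-1.1363]]'
python3 drive.py '[[0,0,0,0,0,0],[0,0,0,0,0,0]]'
python3 - <<'E'
from plan import *
plan(marker(3,1,1)[3:4])
E
```

```text
t: 25.82
ee_pos: [0.5216, 0.4016, 0.1022]
eef_rot: [-2.877, -0.596, -0.771]
ft_force: [-0.3, -0.4, -0.4]
gripper_width: 0.04
grasp_force: 0.0
t: 26.23
ee_pos: [0.5217, 0.4018, 0.1035]
eef_rot: [-2.874, -0.594, -0.772]
ft_force: [-4.2, -2.6, 8.0]
gripper_width: 0.0226
grasp_force: 59.3
t: 26.65
ee_pos: [0.524, 0.4046, 0.2616]
eef_rot: [-2.865, -0.591, -0.784]
ft_force: [0.7, 0.2, 1.1]
gripper_width: 0.0226
grasp_force: 60.3
t: 27.48
ee_pos: [0.5697, 0.1284, 0.3517]
eef_rot: [-2.519, -1.817, -0.237]
ft_force: [0.6, 0.7, -0.4]
gripper_width: 0.0231
grasp_force: 60.2
t: 27.65
ee_pos: [0.5713, 0.1271, 0.3502]
eef_rot: [-2.53, -1.802, -0.238]
ft_force: [-0.7, -0.1, -0.3]
gripper_width: 0.0229
grasp_force: 60.3
t 27.65
over [-0.1115,0.0945,-0.0192,0.0900,-0.1276,-0.3322] rows 3.5
```

```bash
python3 drive.py '[[-0.03,0.025,-0.0192,0.03,-0.04,-0.11],[-0.06,0.05,-0.0192,0.06,-0.08,-0.22],[-0.09,0.075,-0.0192,0.09,-0.1276,-0.3322],[-0.1115,0.0945,-0.0192,0.09,-0.1276,-0.3322],[-0.1115,0.0945,-0.0192,0.09,-0.1276,-0.3322],[-0.1115,0.0945,-0.0192,0.09,-0.1276,-0.3322],[-0.1115,0.0945,-0.0192,0.09,-0.1276,-0.3322],[-0.1115,0.0945,-0.0192,0.09,-0.1276,-0.3322]]'; python3 drive.py '[[0,0,0,0,0,0],[0,0,0,0,0,0],[0,0,0,0,0,0]]';python3 chk.py 3 1 1
```

```text
t: 28.32
ee_pos: [0.6215, -0.0049, 0.3603]
eef_rot: [-2.211, -2.23, -0.002]
ft_force: [0.9, 0.6, -0.1]
gripper_width: 0.0229
grasp_force: 60.2
t: 28.57
ee_pos: [0.6219, -0.0064, 0.3602]
eef_rot: [-2.213, -2.229, -0.001]
ft_force: [-0.4, -0.7, -0.8]
gripper_width: 0.0234
grasp_force: 60.2
off [-1.3  1.4]
t 28.62
over [-0.0029,-0.0008,0.0002,0.0001,-0.0006,0.0069] rows 0.1
down [0.0000,0.0000,0.2240,0.0000,0.0000,0.0000] rows 5.4
up [0.0000,0.0000,-0.1640,0.0000,0.0000,0.0000] rows 3.9
```

```bash
python3 drive.py '[[-0.0029,-0.0008,0.02,0,0,0.006],[-0.0029,-0.0008,0.05,0,0,0.006],[-0.0029,-0.0008,0.08,0,0,0.006],[-0.0029,-0.0008,0.11,0,0,0.006],[-0.0029,-0.0008,0.14,0,0,0.006],[-0.0029,-0.0008,0.17,0,0,0.006],[-0.0029,-0.0008,0.2,0,0,0.006],[-0.0029,-0.0008,0.224,0,0,0.006],[-0.0029,-0.0008,0.224,0,0,0.006],[-0.0029,-0.0008,0.224,0,0,0.006]]'
python3 drive.py '[[0,0,0,0,0,0],[0,0,0,0,0,0],[0,0,0,0,0,0],[0,0,0,0,0,0]]' 0.045
python3 drive.py '[[0,0,-0.04,0,0,0],[0,0,-0.08,0,0,0],[0,0,-0.12,0,0,0],[0,0,-0.164,0,0,0],[0,0,-0.164,0,0,0],[0,0,-0.164,0,0,0],[0,0,-0.164,0,0,0]]' 0.04
python3 seat.py; python3 go.py 0.51 -0.19 0.34 90
python3 - <<'E'
from h import *
W=cloud(shot("top"));z=W[...,2]
rect(W,(W[...,1]<-.15)&(W[...,1]>-.42)&(W[...,0]>.35)&(W[...,0]<.56)&(z>.006)&(z<.06),"cover")
E
```

```text
t: 29.45
ee_pos: [0.6211, -0.0098, 0.1354]
eef_rot: [-2.22, -2.221, 0.001]
ft_force: [0.1, -0.0, -0.5]
gripper_width: 0.0227
grasp_force: 60.3
t: 29.78
ee_pos: [0.6215, -0.01, 0.1363]
eef_rot: [-2.221, -2.221, -0.001]
ft_force: [-0.1, -1.4, -0.1]
gripper_width: 0.0449
grasp_force: 0.0
t: 30.37
ee_pos: [0.6211, -0.0101, 0.2999]
eef_rot: [-2.221, -2.221, -0.001]
ft_force: [-0.0, 0.2, -0.1]
gripper_width: 0.0401
grasp_force: 0.0
top [206 155  25  25 615] [590.5 -10.6] [23.7 23.5] 89.0 med [ 0.5907 -0.0101  0.1477]
top [243 155  26  25 625] [626.6 -10.7] [23.8 24. ] 90.0 med [ 0.6263 -0.01    0.1478]
top [202 190  25  24 573] [585.3 -46. ] [24.4 23.6] 0.1 med [ 0.5857 -0.0454  0.1477]
top [243 191  25  24 556] [626.5 -47.3] [23.6 24.2] 89.7 med [ 0.6264 -0.0466  0.1478]
[-0.1798,-0.1107,-0.0411,-0.0021,-0.0003,0.0002] rows 5.2 t 30.4
cover [323 211  28  28 587] [ 477.8 -292.7] [84.8 84.5] 79.4 med [ 0.4761 -0.2912  0.0139]
```

All four markers are seated, tops at 0.148. Now a closer look at the cover and block.

```bash
python3 drive.py '[[-0.04,-0.025,-0.03,0,0,0],[-0.08,-0.05,-0.04,0,0,0],[-0.12,-0.075,-0.041,0,0,0],[-0.18,-0.111,-0.041,0,0,0],[-0.18,-0.111,-0.041,0,0,0],[-0.18,-0.111,-0.041,0,0,0],[-0.18,-0.111,-0.041,0,0,0],[-0.18,-0.111,-0.041,0,0,0]]' 0.05
cat > cov.py <<'E'
from go import *
W=cloud(shot("wrist"));z=W[...,2]
b2=(W[...,1]<-.15)&(W[...,0]>.36)&(W[...,0]<.72)&(W[...,1]>-.42)
rect(W,b2&(z>.009)&(z<.02),"plate",100);rect(W,b2&(z>.036)&(z<.0475),"grip/block",100);rect(W,b2&(z>.098)&(z<.115),"keytop",100)
E
python3 cov.py; python3 go.py .4802 -.2914 .12 80.5;  python3 go.py .4802 -.2914 .12 79
```

```text
t: 31.13
ee_pos: [0.5098, -0.1903, 0.3397]
eef_rot: [-2.221, -2.218, 0.001]
ft_force: [0.4, 0.5, -0.5]
gripper_width: 0.0504
grasp_force: 0.0
plate [ 201  175   62   60 2529] [ 479.1 -291.8] [84.5 83.8] 79.8 med [ 0.4805 -0.2876  0.014 ]
grip/block [223 199  14  26 260] [ 479.3 -291.7] [36.2 15.8] 79.7 med [ 0.4792 -0.2909  0.0439]
grip/block [ 293  202   63   41 1049] [ 619.4 -319.4] [50.7 81.8] 56.3 med [ 0.6088 -0.308   0.045 ]
keytop [322 235  28  22 249] [ 621.1 -315.8] [12.8 43.3] 60.0 med [ 0.6203 -0.3142  0.1043]
[-0.1028,-0.0300,0.2197,-0.0019,-0.0016,0.1669] rows 5.9 t 31.2
[-0.1028,-0.0300,0.2197,-0.0020,-0.0015,0.1931] rows 5.9 t 31.2
```

```bash
python3 go.py .4792 -.2917 .10 79.7; python3 drive.py '[[-0.03,-0.01,0.02,0,0,0.06],[-0.06,-0.02,0.05,0,0,0.12],[-0.1028,-0.031,0.09,0,0,0.18],[-0.1028,-0.031,0.13,0,0,0.18],[-0.1028,-0.031,0.17,0,0,0.18],[-0.1028,-0.031,0.21,0,0,0.18],[-0.1028,-0.031,0.24,0,0,0.18],[-0.1028,-0.031,0.24,0,0,0.18],[-0.1028,-0.031,0.24,0,0,0.18]]' 0.045; python3 go.py .4792 -.2917 -.008 79.7
```

```text
[-0.1032,-0.0310,0.2397,-0.0019,-0.0015,0.1809] rows 6.3 t 31.2
t: 31.93
ee_pos: [0.4789, -0.2903, 0.099]
eef_rot: [-2.404, -2.013, 0.002]
ft_force: [0.6, 0.2, 0.9]
gripper_width: 0.045
grasp_force: 0.0
[-0.0016,0.0012,0.1070,-0.0055,-0.0027,0.0028] rows 2.6 t 31.9
```

```bash
python3 drive.py '[[-0.001,0,0.03,-0.003,-0.001,0],[-0.001,0,0.06,-0.003,-0.001,0],[-0.001,0,0.08,-0.003,-0.001,0],[-0.001,0,0.095,-0.003,-0.001,0],[-0.001,0,0.104,-0.003,-0.001,0],[-0.001,0,0.107,-0.003,-0.001,0],[-0.001,0,0.107,-0.003,-0.001,0]]' 0.045
python3 drive.py '[[0,0,0,0,0,0],[0,0,0,0,0,0],[0,0,0,0,0,0],[0,0,0,0,0,0],[0,0,0,0,0,0],[0,0,0,0,0,0]]' 0.005 70
python3 drive.py '[[0,0,-0.03,0,0,0],[0,0,-0.07,0,0,0],[0,0,-0.11,0,0,0],[0,0,-0.15,0,0,0],[0,0,-0.19,0,0,0],[0,0,-0.23,0,0,0],[0,0,-0.27,0,0,0],[0,0,-0.3,0,0,0],[0,0,-0.3,0,0,0]]'
python3 go.py .6046 -.0288 .30 90
```

```text
t: 32.52
ee_pos: [0.4807, -0.2939, -0.0049]
eef_rot: [2.408, 2.011, 0.004]
ft_force: [0.2, 0.1, 1.0]
gripper_width: 0.0448
grasp_force: 0.0
t: 33.02
ee_pos: [0.4802, -0.2943, -0.0046]
eef_rot: [2.409, 2.01, 0.004]
ft_force: [0.1, 0.7, 6.6]
gripper_width: 0.0148
grasp_force: 70.0
t: 33.77
ee_pos: [0.4813, -0.2951, 0.3019]
eef_rot: [2.402, 2.003, 0.01]
ft_force: [1.5, -0.1, -1.7]
gripper_width: 0.0146
grasp_force: 69.1
[0.2841,0.0736,0.0019,0.0147,0.0052,-0.1803] rows 7.0 t 33.8
```

```bash
python3 drive.py '[[0.03,0.01,0,0,0,-0.03],[0.07,0.02,0,0,0,-0.06],[0.11,0.03,0,0,0,-0.09],[0.15,0.04,0,0,0,-0.12],[0.19,0.05,0,0,0,-0.15],[0.23,0.06,0,0.01,0.003,-0.18],[0.26,0.07,0,0.014,0.005,-0.18],[0.2841,0.0736,0.0019,0.0147,0.0052,-0.1803],[0.2841,0.0736,0.0019,0.0147,0.0052,-0.1803],[0.2841,0.0736,0.0019,0.0147,0.0052,-0.1803]]'
python3 drive.py '[[0,0,0,0,0,0],[0,0,0,0,0,0],[0,0,0,0,0,0]]'
cat > hc.py <<'E'
from go import *
im=shot("wrist");save(im,"hc.png");W=cloud(im);s=arm.get_state()
P=(W-s["ee_pos"])@R.from_rotvec(s["eef_rot"]).as_matrix()*1000
for z0 in range(-60,10,5):
    q=P[(P[...,2]>z0)&(P[...,2]<z0+5)&(abs(P[...,0])<60)&(abs(P[...,1])<60)]
    if len(q)>60: print(z0,len(q),np.percentile(q[:,0],[1,99]).round(1),np.percentile(q[:,1],[1,99]).round(1))
m=(P[...,2]>-35)&(P[...,2]<10)&(abs(P[...,0])<60)&(abs(P[...,1])<60)
# plate: x>20 points, top surface
q=P[m&(P[...,0]>18)];print(np.median(q,0).round(1),np.percentile(q[:,2],[5,95]).round(1))
r=cv2.minAreaRect(q[:,:2].astype(np.float32));print(r)
row([.6046,-.0288,.30],Rt(90))
E
python3 hc.py
```

```text
t: 34.6
ee_pos: [0.6013, -0.025, 0.2913]
eef_rot: [-2.207, -2.217, 0.008]
ft_force: [0.1, -1.0, -1.5]
gripper_width: 0.0146
grasp_force: 69.0
t: 34.85
ee_pos: [0.6012, -0.0287, 0.2921]
eef_rot: [-2.215, -2.211, 0.008]
ft_force: [-0.7, -0.4, -1.8]
gripper_width: 0.0148
grasp_force: 69.0
-60 373 [-9.7 12.7] [-19.1  20.4]
-55 501 [-9.4 12.4] [-20.   21.5]
-50 3412 [-14.3  20.1] [-17.8  19.5]
-45 540 [ 7.2 20.5] [-19.8  21.3]
-40 460 [ 7.  20.5] [-19.7  21.3]
-35 395 [ 6.9 20.4] [-18.9  20.6]
-30 197 [10.9 20.4] [-12.8  14.3]
-25 170 [-9.3 42.5] [-37.6  31.6]
-20 16901 [-23.4  44. ] [-40.1  41.9]
-15 316 [43.7 44.3] [-39.   41.3]
[ 31.8   0.6 -18.4] [-19.8 -16.9]
((31.232820510864258, 0.9897117614746094), (26.44988441467285, 84.23552703857422), 0.0026812246069312096)
[-0.0002,0.0032,-0.0079,-0.0115,-0.0050,-0.0017] rows 0.2 t 34.9
```

View pics/hc.png

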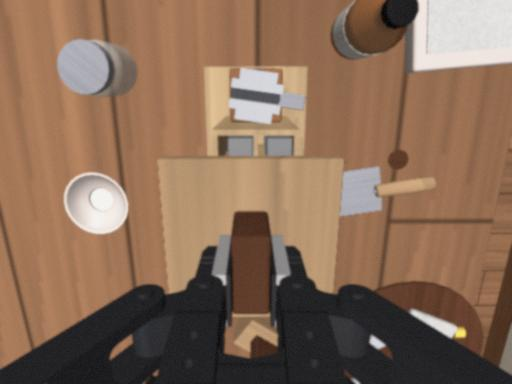

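The held cover (160–342, 157–320) is square to the case; in the tool frame its centre is 2.3 mm off in x and 1 mm off in y. Lowering partway with that correction.

```bash
python3 drive.py '[[-0.0024,0.0024,0.03,-0.0115,-0.005,-0.0017],[-0.0024,0.0024,0.06,-0.0115,-0.005,-0.0017],[-0.0024,0.0024,0.09,-0.0115,-0.005,-0.0017],[-0.0024,0.0024,0.11,-0.0115,-0.005,-0.0017],[-0.0024,0.0024,0.117,-0.0115,-0.005,-0.0017],[-0.0024,0.0024,0.117,-0.0115,-0.005,-0.0017],[-0.0024,0.0024,0.117,-0.0115,-0.005,-0.0017],[-0.0024,0.0024,0.117,-0.0115,-0.005,-0.0017]]'
sed -i 's/\.2913\|row(\[.6046,-.0288,.30\]/row([.6036,-.0311,.147]/' hc.py; python3 hc.py | tail -3
```

```text
t: 35.57
ee_pos: [0.604, -0.0291, 0.1769]
eef_rot: [2.218, 2.222, 0.004]
ft_force: [-0.1, 0.3, -1.4]
gripper_width: 0.0145
grasp_force: 69.0
[ 34.3   1.5 -18.2] [-19.6 -10.5]
((39.00055694580078, 0.9942169189453125), (83.90963745117188, 41.99785232543945), 89.99962615966797)
[-0.0022,-0.0005,0.0299,0.0033,-0.0005,0.0018] rows 0.7 t 35.6
```

```bash
python3 drive.py '[[-0.002,-0.0005,0.01,0.002,0,0],[-0.002,-0.0005,0.018,0.002,0,0],[-0.002,-0.0005,0.023,0.002,0,0],[-0.002,-0.0005,0.027,0.002,0,0],[-0.002,-0.0005,0.029,0.002,0,0],[-0.002,-0.0005,0.029,0.002,0,0]]'
python3 - <<'E'
from h import *
W=cloud(shot("wrist"));z=W[...,2]
m=(z>.16)&(z<.18)&(abs(W[...,0]-.605)<.05)&(abs(W[...,1]+.03)<.05)
q=W[m];print(len(q),np.percentile(q[:,2],[5,50,95]),np.percentile(q[:,0],[.5,99.5]),np.percentile(q[:,1],[.5,99.5]))
E
```

```text
t: 36.12
ee_pos: [0.6014, -0.0309, 0.1475]
eef_rot: [-2.218, -2.222, 0.004]
ft_force: [-9.1, -0.7, 14.7]
gripper_width: 0.0146
grasp_force: 71.2
19066 [0.16464672 0.16591766 0.17126175] [0.5611633 0.6437765] [-0.07912735  0.01778898]
```

```bash
python3 drive.py '[[0,0,0,0,0,0],[0,0,0,0,0,0],[0,0,0,0,0,0],[0,0,0,0,0,0]]' 0.04
python3 drive.py '[[0,0,-0.04,0,0,0],[0,0,-0.08,0,0,0],[0,0,-0.12,0,0,0],[0,0,-0.164,0,0,0],[0,0,-0.164,0,0,0],[0,0,-0.164,0,0,0],[0,0,-0.164,0,0,0]]'
python3 - <<'E'
from go import *
W=cloud(shot("wrist"));z=W[...,2]
m=(z>.16)&(z<.174)&(abs(W[...,0]-.605)<.05)&(abs(W[...,1]+.028)<.0415)
q=W[m];A=np.c_[q[:,:2]-q[:,:2].mean(0),np.ones(len(q))];k=np.linalg.lstsq(A,q[:,2],rcond=None)[0]
print(len(q),k,np.percentile(q[:,0],[.5,99.5]),np.percentile(q[:,1],[.5,99.5]))
rect(W,(z>.19)&(z<.2)&(abs(W[...,0]-.605)<.03)&(abs(W[...,1]+.03)<.03),"grip")
rect(W,(z>.164)&(z<.1672)&(abs(W[...,0]-.605)<.05)&(abs(W[...,1]+.03)<.05),"plate",300)
row([.60,-.22,.30],Rt(57-0))
row([.60,-.22,.30],Rt(57-180))
E
```

```text
t: 36.5
ee_pos: [0.6022, -0.0308, 0.1457]
eef_rot: [-2.218, -2.223, 0.002]
ft_force: [0.2, 0.5, -0.0]
gripper_width: 0.0401
grasp_force: 0.0
t: 37.08
ee_pos: [0.6024, -0.0309, 0.3095]
eef_rot: [-2.218, -2.223, 0.002]
ft_force: [-0.7, 0.3, 0.3]
gripper_width: 0.0403
grasp_force: 0.0
6914 [ 0.00024362 -0.00328308  0.16587873] [0.56074511 0.64393673] [-0.06884565  0.01309923]
grip [241 154  19  41 772] [602.4 -28.4] [15.7 35.3] 0.5 med [ 0.6025 -0.0279  0.1958]
plate [ 204  122   93   88 6479] [602.3 -29.1] [84.3 84. ] 90.0 med [ 0.6032 -0.0249  0.1659]
[-0.1890,-0.0022,0.0084,-0.0044,0.0009,0.5781] rows 4.6 t 37.1
[-0.1890,-0.0022,0.0084,-0.0012,-0.0057,-2.5634] rows 20.5 t 37.1
```

The cover is flush with its centre 2.3 mm off, inside the 7 mm limit. Now the key, with tool x heading about 147°.

```bash
python3 go.py .622 -.320 .25 147; python3 drive.py '[[-0.04,0,0,0,0,0.1],[-0.08,0.01,0,0,0,0.22],[-0.12,0.01,0,0,0,0.34],[-0.16,0.02,0,0,0,0.46],[-0.2,0.02,0.01,0,0,0.58],[-0.24,0.02,0.02,0,0,0.7],[-0.27,0.02,0.03,0,0,0.82],[-0.289,0.02,0.05,0,0,0.94],[-0.289,0.02,0.06,0,0,0.995],[-0.289,0.02,0.06,0,0,0.995]]' 0.05; python3 drive.py '[[0,0,0,0,0,0],[0,0,0,0,0,0],[0,0,0,0,0,0]]'; cat > key.py <<'E'
from go import *
W=cloud(shot("wrist"));z=W[...,2]
b2=(W[...,1]<-.24)&(W[...,0]>.53)&(W[...,0]<.72)&(W[...,1]>-.42)
rect(W,b2&(z>.0435)&(z<.0475),"block",100);rect(W,b2&(z>.1025)&(z<.1075),"keytop",100)
E
python3 key.py; python3 go.py .622 -.320 .20 147
```

```text
[-0.2891,0.0198,0.0582,-0.0038,-0.0025,-0.9926] rows 7.9 t 37.1
t: 37.97
ee_pos: [0.6198, -0.3207, 0.2439]
eef_rot: [-3.008, -0.886, 0.015]
ft_force: [-0.4, 1.7, -1.2]
gripper_width: 0.0499
grasp_force: 0.0
t: 38.22
ee_pos: [0.6238, -0.3187, 0.2505]
eef_rot: [-3.009, -0.9, 0.001]
ft_force: [0.6, 0.3, -0.4]
gripper_width: 0.0497
grasp_force: 0.0
block [ 209  127   80   65 1742] [ 619.1 -319.1] [50.3 80.1] 55.3 med [ 0.631  -0.3123  0.0449]
keytop [226 158  47  30 778] [ 619.3 -319.2] [17.7 43.4] 55.5 med [ 0.6197 -0.3191  0.1047]
[-0.0021,-0.0000,0.0508,-0.0007,-0.0004,-1.9851] rows 15.9 t 38.3
```

```bash
python3 drive.py '[[0,0,0,0,0,-0.12],[0,0,0,0,0,-0.24],[0,0,0,0,0,-0.36],[0,0,0,0,0,-0.48],[0,0,0,0,0,-0.6],[0,0,0,0,0,-0.72],[0,0,0,0,0,-0.84],[0,0,0,0,0,-0.96],[0,0,0,0,0,-1.08],[0,0,0,0,0,-1.08]]'; python3 go.py .6218 -.3209 .20 145.4;python3 drive.py '[[0,0,0,0,0,-0.1],[0,0,0,0,0,-0.22],[0,0,0,0,0,-0.34],[0,0,0,0,0,-0.46],[0,0,0,0,0,-0.58],[0,0,0,0,0,-0.7],[0,0,0,0,0,-0.82],[0,0,0,0,0,-0.82],[0,0,0,0,0,-0.82],[0,0,0,0,0,-0.82]]';python3 go.py .6218 -.3209 .15 145.4; python3 key.py
```

```text
t: 39.1
ee_pos: [0.6234, -0.3196, 0.2507]
eef_rot: [-2.116, -2.321, 0.0]
ft_force: [0.5, -0.4, 0.3]
gripper_width: 0.0499
grasp_force: 0.0
[-0.0012,-0.0017,0.0507,-0.0005,-0.0005,-0.8744] rows 7.0 t 39.1
t: 39.93
ee_pos: [0.6231, -0.3198, 0.2501]
eef_rot: [-1.03, -2.966, 0.001]
ft_force: [-1.0, 0.1, -0.0]
gripper_width: 0.0499
grasp_force: 0.0
[0.0001,-0.0016,0.1001,-0.0008,-0.0016,-0.0645] rows 2.4 t 39.9
block [ 223  115   49   74 2070] [ 619.5 -319.7] [50.1 80.2] 55.3 med [ 0.613  -0.3139  0.045 ]
keytop [237 142  21  45 797] [ 619.8 -319.5] [17.4 43.5] 56.2 med [ 0.6185 -0.3188  0.1047]
```

```bash
python3 drive.py '[[0,-0.001,0.04,0,-0.001,-0.06],[0,-0.001,0.08,0,-0.001,-0.06],[0,-0.001,0.12,0,-0.001,-0.06],[0,-0.001,0.15,0,-0.001,-0.06],[0,-0.001,0.15,0,-0.001,-0.06],[0,-0.001,0.15,0,-0.001,-0.06]]'; python3 go.py .622 -.321 .045 145.6
```

```text
t: 40.48
ee_pos: [0.6211, -0.3201, 0.0986]
eef_rot: [-0.935, -2.995, 0.0]
ft_force: [-0.4, -0.8, 0.6]
gripper_width: 0.05
grasp_force: 0.0
[-0.0015,-0.0002,0.0536,-0.0016,-0.0043,-0.0047] rows 1.3 t 40.5
```

```bash
python3 drive.py '[[0,0,0.02,0,0,0],[0,0,0.04,0,0,0],[0,0,0.05,0,0,0],[0,0,0.055,0,0,0],[0,0,0.055,0,0,0],[0,0,0.055,0,0,0]]'; python3 drive.py '[[0,0,0,0,0,0],[0,0,0,0,0,0],[0,0,0,0,0,0],[0,0,0,0,0,0],[0,0,0,0,0,0],[0,0,0,0,0,0]]' 0.005 100; python3 key.py
```

```text
t: 40.98
ee_pos: [0.6231, -0.321, 0.0465]
eef_rot: [0.934, 2.998, -0.001]
ft_force: [-0.5, -0.6, -0.2]
gripper_width: 0.05
grasp_force: 0.0
t: 41.48
ee_pos: [0.6225, -0.3209, 0.0458]
eef_rot: [0.934, 2.999, -0.001]
ft_force: [-0.2, 0.3, 5.9]
gripper_width: 0.0166
grasp_force: 97.4
block [ 198  150  100   96 6338] [ 608.2 -311.6] [50.3 53. ] 55.3 med [ 0.6007 -0.3058  0.0449]
keytop [ 209  231   84  103 4933] [ 618.8 -318.9] [29.1 44.8] 40.7 med [ 0.6184 -0.3165  0.1047]
```

```bash
python3 drive.py '[[0,0,-0.02,0,0,0],[0,0,-0.05,0,0,0],[0,0,-0.09,0,0,0],[0,0,-0.13,0,0,0],[0,0,-0.17,0,0,0],[0,0,-0.21,0,0,0],[0,0,-0.255,0,0,0],[0,0,-0.255,0,0,0],[0,0,-0.255,0,0,0]]'
cat > hk.py <<'E'
from go import *
im=shot("wrist");save(im,"hk%d.png"%(arm.get_state()["t"]*10));W=cloud(im);s=arm.get_state()
P=(W-s["ee_pos"])@R.from_rotvec(s["eef_rot"]).as_matrix()*1000
for z0 in range(-28,32,6):
    q=P[(P[...,2]>z0)&(P[...,2]<z0+6)&(abs(P[...,0])<40)&(abs(P[...,1])<30)]
    if len(q)>10: print(z0,len(q),"x",np.percentile(q[:,0],[1,50,99]).round(1),"y",np.percentile(q[:,1],[1,50,99]).round(1))
E
python3 hk.py; python3 go.py .6079 -.098 .30 165.8
```

```text
t: 42.28
ee_pos: [0.6238, -0.3209, 0.3035]
eef_rot: [0.933, 2.995, -0.002]
ft_force: [0.6, 0.7, -2.4]
gripper_width: 0.0166
grasp_force: 97.7
-28 169 x [21.3 24.1 24.6] y [-7.2  1.8 10.4]
-22 150 x [21.9 24.  24.7] y [-6.9  1.3 10.2]
-16 123 x [21.4 24.  24.5] y [-7.2  1.8 10.1]
-10 92 x [21.6 24.  24.5] y [-7.2  1.3 10.2]
20 17 x [16.5 16.9 17.2] y [0.1 1.8 3. ]
[0.1383,0.1749,0.0002,-0.0007,0.0002,-0.3557] rows 5.3 t 42.3
```

```bash
cat > cam.py <<'E'
# cam.py L|R z phi : row to put blade centre over cam axis
from go import *
c={"L":[.6046,.0391],"R":[.6046,-.0970],"B":[.6195,-.3194]}[sys.argv[1]];z,phi=map(float,sys.argv[2:4])
off=np.array([.0022,.0016,0]) if len(sys.argv)<6 else np.array([float(sys.argv[4]),float(sys.argv[5]),0])
Rg=Rt(phi);row(np.array([*c,z])-Rg@off,Rg)
E
python3 cam.py R .30 165.8
python3 drive.py '[[0.02,0.03,0,0,0,-0.08],[0.05,0.06,0,0,0,-0.16],[0.08,0.1,0,0,0,-0.24],[0.1,0.14,0,0,0,-0.32],[0.138,0.175,0,0,0,-0.355],[0.138,0.175,0,0,0,-0.355],[0.138,0.175,0,0,0,-0.355],[0.138,0.175,0,0,0,-0.355],[0.138,0.175,0,0,0,-0.355]]'
python3 cam.py R .24 165.8; python3 hk.py
python3 - <<'E'
from h import *
W=cloud(shot("wrist"));z=W[...,2]
rect(W,(abs(W[...,0]-.6046)<.03)&(abs(W[...,1]+.097)<.03)&(z>.182)&(z<.192),"headR",60)
rect(W,(abs(W[...,0]-.6046)<.03)&(abs(W[...,1]-.039)<.03)&(z>.182)&(z<.192),"headL",60)
E
```

```text
[0.1390,0.1731,0.0002,-0.0007,0.0002,-0.3557] rows 5.3 t 42.3
t: 43.08
ee_pos: [0.6071, -0.0995, 0.2978]
eef_rot: [-0.391, -3.113, 0.002]
ft_force: [-0.1, 0.7, -1.5]
gripper_width: 0.0165
grasp_force: 97.7
[0.0006,0.0003,0.0578,-0.0018,-0.0043,-0.0020] rows 1.4 t 43.1
-28 179 x [ 9.8 25.2 25.8] y [-12.3   1.4  15.9]
-22 163 x [22.5 25.2 25.8] y [-7.2  1.4 10.3]
-16 133 x [22.9 25.2 25.8] y [-7.1  1.8 10.2]
-10 129 x [23.  25.3 25.8] y [-6.9  1.3 10.2]
-4 34 x [22.8 25.1 25.6] y [-6.9  1.8 10. ]
20 12 x [18.1 18.3 18.6] y [0.1 1.5 3. ]
26 12 x [18.1 18.3 18.6] y [0.  1.5 3. ]
headR [230 149  18  42 635] [ 599.5 -107.9] [14.5 34.7] 75.3 med [ 0.5989 -0.1074  0.1878]
headR [258 149  18  42 648] [605.3 -84.9] [14.6 35. ] 76.0 med [ 0.6053 -0.0852  0.1879]
headL [388 109  22  50 923] [603.   27.3] [16.4 40.4] 81.4 med [0.6022 0.0277 0.1876]
headL [416 108  22  49 905] [606.4  50.7] [16.7 40. ] 83.4 med [0.6058 0.0488 0.1876]
```

```bash
python3 drive.py '[[0,0,0.03,-0.001,-0.003,-0.002],[0,0,0.058,-0.001,-0.003,-0.002],[0,0,0.065,-0.001,-0.003,-0.002],[0,0,0.07,-0.001,-0.003,-0.002],[0,0,0.07,-0.001,-0.003,-0.002]]'
python3 cam.py R .206 165.7 .0027 .0016
python3 hk.py|tail -3
```

```text
t: 43.6
ee_pos: [0.6077, -0.099, 0.2291]
eef_rot: [0.388, 3.117, 0.001]
ft_force: [-0.4, 0.3, -0.5]
gripper_width: 0.017
grasp_force: 97.7
[0.0008,-0.0005,0.0231,0.0004,0.0003,0.0017] rows 0.6 t 43.6
-4 53 x [22.9 25.4 25.8] y [-8.   1.8  9.1]
20 13 x [18.4 18.6 19.2] y [-0.9  0.8  2. ]
26 11 x [18.3 18.5 18.7] y [-1.   0.2  2. ]
```

```bash
python3 drive.py '[[0.0005,0,0.008,0,0,0],[0.0005,0,0.012,0,0,0],[0.0005,0,0.015,0,0,0],[0.0005,0,0.015,0,0,0]]'; python3 drive.py '[[0,0,0.004,0,0,0],[0,0,0.008,0,0,0],[0,0,0.008,0,0,0]]'; python3 cam.py R .206 91
```

```text
t: 43.98
ee_pos: [0.6072, -0.098, 0.2143]
eef_rot: [0.386, 3.117, 0.0]
ft_force: [-0.4, -0.8, -1.3]
gripper_width: 0.0169
grasp_force: 97.7
t: 44.23
ee_pos: [0.607, -0.098, 0.2059]
eef_rot: [0.386, 3.117, 0.0]
ft_force: [0.0, -0.0, -1.6]
gripper_width: 0.0166
grasp_force: 97.7
[0.0036,-0.0022,-0.0001,0.0007,0.0003,1.3068] rows 10.5 t 44.2
```

```bash
python3 drive.py '[[0.0001,-0.0002,0,0,0,0.1],[0.0003,-0.0004,0,0,0,0.2],[0.0005,-0.0006,0,0,0,0.3],[0.0008,-0.0008,0,0,0,0.4],[0.001,-0.001,0,0,0,0.5],[0.0013,-0.0012,0,0,0,0.62],[0.0016,-0.0012,0,0,0,0.74],[0.002,-0.0013,0,0,0,0.86],[0.0024,-0.0013,0,0,0,0.98],[0.0024,-0.0013,0,0,0,0.98]]'; python3 cam.py R .206 91; python3 -c "
from h import *
s=arm.get_state();print(s['torque'],s['ft_force'])"
```

```text
t: 45.07
ee_pos: [0.6046, -0.1, 0.2065]
eef_rot: [1.813, 2.563, -0.001]
ft_force: [-0.6, -1.1, -1.6]
gripper_width: 0.0166
grasp_force: 97.8
[0.0012,-0.0013,0.0005,0.0011,0.0019,0.3218] rows 2.6 t 45.1
[-0.45204623  0.17808594  0.02675013] [-0.56532279 -1.127592   -1.61015034]
```

```bash
python3 drive.py '[[0.0004,-0.0003,0,0,0,0.1],[0.0008,-0.0006,0,0,0,0.2],[0.0012,-0.0009,0,0,0,0.3],[0.0014,-0.0009,0,0,0,0.38],[0.0014,-0.0009,0,0,0,0.44],[0.0014,-0.0009,0,0,0,0.46],[0.0014,-0.0009,0,0,0,0.46]]'; python3 cam.py R .206 91; python3 -c "
from h import *
s=arm.get_state();print(s['torque'],s['ft_force'])
im=shot('wrist');save(im,'turn.png')"
```

```text
t: 45.65
ee_pos: [0.6034, -0.0993, 0.2067]
eef_rot: [2.342, 2.09, -0.0]
ft_force: [-0.7, -4.5, -2.1]
gripper_width: 0.017
grasp_force: 97.6
[-0.0000,-0.0003,0.0007,0.0017,0.0017,-0.1314] rows 1.1 t 45.6
[-1.17017391  0.01468914  0.10060816] [-0.68481184 -4.47980022 -2.12526345]
```

View pics/turn.png

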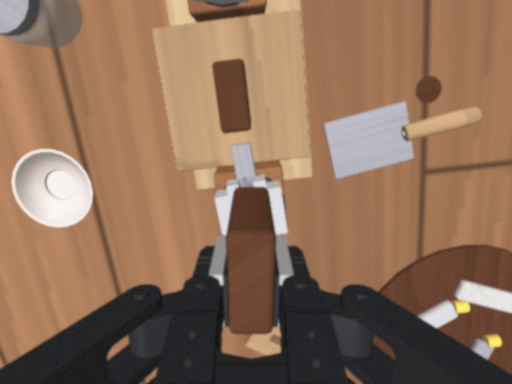

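The right-hand cam's bar (232–255, 143–188) lies over the cover's edge, parallel to the case axis. I'll measure its angle.

```bash
cat > bar.py <<'E'
import sys
from h import *
W=cloud(shot("wrist"));z=W[...,2]
ys=[-.097] if "R" in sys.argv else [.0391]
for cy in ys:
    sg=1 if cy<0 else -1
    m=(z>.170)&(z<.178)&(abs(W[...,0]-.6046)<.05)&(abs(W[...,1]-cy)<.045)&((W[...,1]-cy)*sg>.0)
    q=W[m][:,:2]-[.6046,cy]; r=np.hypot(*q.T);q=q[(r>.024)&(r<.045)]
    a=np.arctan2(*(q.mean(0)*sg)[::-1]);ref=np.pi if sg>0 else 0
    ang=np.arctan2(q[:,1],q[:,0]);d=np.median(ang)
    print("R" if sg>0 else "L",len(q),q.mean(0),"cam angle",round(((np.pi-d) if sg>0 else -d),3))
E
python3 bar.py R
```

```text
R 559 [-0.0015566   0.03216973] cam angle 1.521
```

```bash
python3 drive.py '[[0,0,0,0,0,-0.1],[0,0,0,0,0,-0.14],[0,0,-0.01,0,0,-0.14],[0,0,-0.03,0,0,-0.14],[0,0,-0.06,0,0,-0.14],[0,0,-0.095,0,0,-0.14],[0,0,-0.095,0,0,-0.14]]'; python3 bar.py R; python3 cam.py L .30 172.3 .0027 .0014
python3 drive.py '[[0.02,0,0,0,0,-0.12],[0.06,-0.02,0,0,0,-0.24],[0.1,-0.02,0,0,0,-0.36],[0.137,-0.005,0,0,0,-0.48],[0.137,-0.005,0,0,0,-0.6],[0.137,-0.005,0,0,0,-0.72],[0.137,-0.005,0,0,0,-0.84],[0.137,-0.005,0,0,0,-0.96],[0.137,-0.005,0,0,0,-1.08],[0.137,-0.005,0,0,0,-1.2]]'; python3 cam.py L .30 172.3 .0027 .0014
```

```text
t: 46.33
ee_pos: [0.6071, -0.0966, 0.3104]
eef_rot: [2.187, 2.242, 0.016]
ft_force: [1.2, -0.3, 0.2]
gripper_width: 0.0168
grasp_force: 98.1
R 253 [-0.00168244  0.03217744] cam angle 1.526
[0.1339,0.0044,0.0072,0.0093,0.0074,-1.4114] rows 11.3 t 46.4
t: 47.22
ee_pos: [0.5944, 0.04, 0.3012]
eef_rot: [0.531, 3.096, 0.002]
ft_force: [-0.5, 1.1, -0.7]
gripper_width: 0.0172
grasp_force: 98.2
[-0.0129,0.0017,0.0012,0.0010,0.0002,-0.2054] rows 1.6 t 47.2
```

```bash
python3 drive.py '[[-0.005,0.001,0,0,0,-0.1],[-0.0129,0.0017,0.001,0,0,-0.2054],[-0.0129,0.0017,0.02,0,0,-0.2054],[-0.0129,0.0017,0.04,0,0,-0.2054],[-0.0129,0.0017,0.06,0,0,-0.2054],[-0.0129,0.0017,0.07,0,0,-0.2054],[-0.0129,0.0017,0.07,0,0,-0.2054],[-0.0129,0.0017,0.07,0,0,-0.2054],[-0.0129,0.0017,0.07,0,0,-0.2054]]'; python3 hk.py; python3 cam.py L .206 172.3 .0027 .0014
python3 - <<'E'
from h import *
W=cloud(shot("wrist"));z=W[...,2]
rect(W,(abs(W[...,0]-.6046)<.03)&(abs(W[...,1]-.039)<.03)&(z>.182)&(z<.192),"headL",60)
E
```

```text
t: 47.97
ee_pos: [0.6085, 0.0368, 0.233]
eef_rot: [0.221, 3.13, 0.001]
ft_force: [-0.2, 0.5, -1.1]
gripper_width: 0.0166
grasp_force: 98.2
-28 185 x [ 9.4 24.9 25.5] y [-13.3   0.7  15.2]
-22 157 x [22.2 25.  25.5] y [-7.7  0.7  9.6]
-16 138 x [22.3 24.9 25.4] y [-7.8  1.2  9.5]
-10 126 x [22.5 24.9 25.4] y [-7.5  1.2  9.6]
-4 34 x [22.4 24.8 25.1] y [-7.6  0.9  9.4]
20 13 x [17.6 18.  18.3] y [-0.6  1.2  2.3]
26 11 x [17.9 18.  18.1] y [-0.6  0.6  2.4]
[0.0018,0.0003,0.0272,0.0011,0.0039,-0.0067] rows 0.7 t 48.0
headL [222 165  24  52 674] [600.4  27.8] [15.  34.5] 82.0 med [0.5948 0.0262 0.1878]
headL [259 165  23  52 745] [603.8  51.3] [14.5 35. ] 82.4 med [0.5993 0.0527 0.1878]
```

```bash
python3 drive.py '[[0.0015,0.0007,0.006,0,0,-0.005],[0.0015,0.0007,0.012,0,0,-0.005],[0.0015,0.0007,0.018,0,0,-0.005],[0.0015,0.0007,0.018,0,0,-0.005]]'; python3 drive.py '[[0,0,0.005,0,0,0],[0,0,0.009,0,0,0],[0,0,0.009,0,0,0]]'; python3 cam.py L .206 91  .0027 .0014
```

```text
t: 48.4
ee_pos: [0.6055, 0.037, 0.212]
eef_rot: [-0.214, -3.134, 0.001]
ft_force: [-0.2, -0.6, -2.0]
gripper_width: 0.0167
grasp_force: 98.2
t: 48.65
ee_pos: [0.606, 0.0371, 0.2036]
eef_rot: [0.214, 3.134, -0.0]
ft_force: [0.1, -0.4, -2.0]
gripper_width: 0.017
grasp_force: 98.2
[0.0027,-0.0011,-0.0024,0.0002,0.0002,1.4171] rows 11.3 t 48.6
```

```bash
python3 drive.py '[[0.0001,-0.0002,-0.0015,0,0,0.1],[0.0003,-0.0004,-0.002,0,0,0.2],[0.0005,-0.0006,-0.002,0,0,0.3],[0.0008,-0.0008,-0.002,0,0,0.4],[0.001,-0.001,-0.002,0,0,0.5],[0.0013,-0.0012,-0.002,0,0,0.62],[0.0016,-0.0012,-0.002,0,0,0.74],[0.002,-0.0013,-0.002,0,0,0.86],[0.0024,-0.0013,-0.002,0,0,0.98],[0.0024,-0.0013,-0.002,0,0,0.98]]'; python3 cam.py L .206 91 .0027 .0014
python3 drive.py '[[0.0004,-0.0003,0,0,0,0.1],[0.0008,-0.0006,0,0,0,0.2],[0.0012,-0.0009,0,0,0,0.3],[0.0014,-0.0009,0,0,0,0.4],[0.0014,-0.0009,0,0,0,0.48],[0.0014,-0.0009,0,0,0,0.55],[0.0014,-0.0009,0,0,0,0.57],[0.0014,-0.0009,0,0,0,0.57]]'; python3 bar.py L;  python3 cam.py L .206 91 .0027 .0014
```

```text
t: 49.48
ee_pos: [0.6045, 0.0361, 0.2066]
eef_rot: [1.668, 2.659, 0.002]
ft_force: [0.7, 0.3, -2.0]
gripper_width: 0.0166
grasp_force: 98.1
[0.0008,-0.0010,0.0006,0.0027,0.0010,0.4330] rows 3.5 t 49.5
t: 50.15
ee_pos: [0.603, 0.0363, 0.2067]
eef_rot: [2.341, 2.091, 0.002]
ft_force: [2.9, -2.8, -3.8]
gripper_width: 0.0169
grasp_force: 97.9
L 0 [nan nan] cam angle nan
[-0.0000,0.0002,0.0007,0.0027,0.0007,-0.1298] rows 1.0 t 50.2bar.py:9: RuntimeWarning: Mean of empty slice.
  a=np.arctan2(*(q.mean(0)*sg)[::-1]);ref=np.pi if sg>0 else 0
  ret = um.true_divide(
  return _methods._mean(a, axis=axis, dtype=dtype,
  ret = ret.dtype.type(ret / rcount)
bar.py:11: RuntimeWarning: Mean of empty slice.
  print("R" if sg>0 else "L",len(q),q.mean(0),"cam angle",round(((np.pi-d) if sg>0 else -d),3))
```

```bash
python3 drive.py '[[0,0,0,0,0,-0.1],[0,0,0,0,0,-0.14],[0,0,-0.01,0,0,-0.14],[0,0,-0.03,0,0,-0.14],[0,0,-0.06,0,0,-0.14],[0,0,-0.095,0,0,-0.14],[0,0,-0.095,0,0,-0.14],[0,0,-0.095,0,0,-0.14]]'; python3 cam.py B .30 145.4 .0027 .0014
python3 drive.py '[[-0.03,0,0,0,0,-0.06],[-0.07,0,0,0,0,-0.12],[-0.11,0,0,0,0,-0.24],[-0.11,0,0,0,0,-0.24],[-0.11,0,0,0,0,-0.24]]'
python3 bar.py L; python3 bar.py R; python3 cam.py B .30 145.4 .0027 .0014
python3 - <<'E'
from h import *
W=cloud(shot("wrist"));z=W[...,2]
for c in(.0391,-.097): rect(W,(abs(W[...,0]-.6046)<.03)&(abs(W[...,1]-c)<.03)&(z>.182)&(z<.192),"head",60)
E
```

```text
t: 50.87
ee_pos: [0.6035, 0.038, 0.3052]
eef_rot: [2.19, 2.247, 0.009]
ft_force: [-0.2, 0.4, -1.5]
gripper_width: 0.0166
grasp_force: 98.7
[-0.3605,0.0083,0.0047,0.0069,0.0020,-0.9416] rows 8.6 t 50.9
t: 51.28
ee_pos: [0.6039, -0.0765, 0.3005]
eef_rot: [-1.916, -2.489, 0.002]
ft_force: [-0.6, 0.5, -1.1]
gripper_width: 0.0167
grasp_force: 98.5
L 295 [ 0.00177639 -0.03169105] cam angle 1.515
R 253 [-0.00178644  0.03199143] cam angle 1.514
[-0.2458,-0.0494,0.0006,0.0006,-0.0012,-0.7027] rows 6.0 t 51.4
head [260  12  28  56 937] [593.1  38.6] [15.2 39.8] 3.5 med [0.594  0.0392 0.1878]
head [287  17  30  55 953] [616.6  40. ] [15.3 39.8] 3.0 med [0.6154 0.0406 0.1877]
head [218 179  24  39 423] [590.6 -94.5] [35.8 14.2] 82.7 med [ 0.5909 -0.0946  0.1879]
```

Both cams are at about 1.52 rad. Returning the key to its block.

```bash
python3 drive.py '[[-0.03,-0.01,0,0,0,-0.11],[-0.07,-0.02,0,0,0,-0.22],[-0.11,-0.025,0,0,0,-0.33],[-0.15,-0.03,0,0,0,-0.44],[-0.19,-0.04,0,0,0,-0.55],[-0.22,-0.045,0,0,0,-0.66],[-0.2458,-0.0494,0,0,0,-0.7027],[-0.2458,-0.0494,0,0,0,-0.7027],[-0.2458,-0.0494,0,0,0,-0.7027],[-0.2458,-0.0494,0,0,0,-0.7027]]';python3 drive.py '[[0,0,0,0,0,0],[0,0,0,0,0,0]]'; cat > blk.py <<'E'
from h import *
W=cloud(shot("wrist"));z=W[...,2]
rect(W,(W[...,1]<-.24)&(W[...,0]>.53)&(W[...,0]<.72)&(W[...,1]>-.42)&(z>.0425)&(z<.0475),"block",100,op=False)
E
python3 blk.py; python3 hk.py; python3 cam.py B .13 145.3 .0027 .0014
```

```text
t: 52.27
ee_pos: [0.6224, -0.3205, 0.3013]
eef_rot: [0.931, 3.0, 0.004]
ft_force: [0.2, 1.3, 0.2]
gripper_width: 0.0168
grasp_force: 98.5
t: 52.43
ee_pos: [0.6224, -0.3205, 0.302]
eef_rot: [0.929, 2.999, 0.002]
ft_force: [-0.3, -1.0, -1.3]
gripper_width: 0.0171
grasp_force: 98.5
block [ 229  112   41   64 2301] [ 619.7 -319.8] [50.  80.3] 55.2 med [ 0.6184 -0.3191  0.0449]
-28 182 x [10.  25.4 26. ] y [-12.6   1.4  15.8]
-22 152 x [22.6 25.5 25.9] y [-7.1  1.9 10.4]
-16 141 x [22.6 25.4 25.9] y [-7.2  1.4 10.4]
-10 118 x [23.4 25.4 25.9] y [-6.8  1.6 10.1]
-4 36 x [22.9 25.5 25.7] y [-6.9  2.1 10.2]
20 13 x [18.2 18.5 18.7] y [0.1 1.9 3.1]
26 11 x [18.3 18.4 18.7] y [0.1 1.3 3. ]
[0.0009,-0.0014,0.1721,0.0014,0.0016,0.0039] rows 4.1 t 52.5
```

```bash
python3 drive.py '[[0,-0.0012,0.04,0.001,0.001,0.003],[0,-0.0012,0.08,0.001,0.001,0.003],[0,-0.0012,0.12,0.001,0.001,0.003],[0,-0.0012,0.16,0.001,0.001,0.003],[0,-0.0012,0.19,0.001,0.001,0.003],[0,-0.0012,0.212,0.001,0.001,0.003],[0,-0.0012,0.212,0.001,0.001,0.003],[0,-0.0012,0.212,0.001,0.001,0.003]]'; python3 drive.py '[[0,0,0.008,0,0,0],[0,0,0.016,0,0,0],[0,0,0.016,0,0,0]]';python3 cam.py B .0465 145.3 .003 .0014
```

```text
t: 53.2
ee_pos: [0.6209, -0.3232, 0.0891]
eef_rot: [-0.937, -2.997, -0.001]
ft_force: [0.1, 0.6, -0.6]
gripper_width: 0.0166
grasp_force: 98.6
t: 53.45
ee_pos: [0.6214, -0.3239, 0.0736]
eef_rot: [0.938, 2.998, -0.0]
ft_force: [-0.5, 0.0, -1.2]
gripper_width: 0.0168
grasp_force: 98.6
[0.0011,0.0012,0.0271,0.0001,0.0006,-0.0009] rows 0.7 t 53.5
```

```bash
python3 drive.py '[[0.0008,0.0012,0,0,0,0],[0.0008,0.0012,0.008,0,0,0],[0.0008,0.0012,0.016,0,0,0],[0.0008,0.0012,0.022,0,0,0],[0.0008,0.0012,0.0265,0,0,0],[0.0008,0.0012,0.0265,0,0,0]]';python3 cam.py B .0458 145.3 .003 .0014
```

```text
t: 53.95
ee_pos: [0.6212, -0.3224, 0.0463]
eef_rot: [-0.938, -2.998, -0.0]
ft_force: [-0.6, -0.3, -0.8]
gripper_width: 0.0166
grasp_force: 98.8
[0.0001,0.0001,0.0005,-0.0001,-0.0004,-0.0009] rows 0.0 t 54.0
```

Inserted with no force. Releasing, withdrawing and checking.

```bash
python3 drive.py '[[0,0,0,0,0,0],[0,0,0,0,0,0],[0,0,0,0,0,0],[0,0,0,0,0,0],[0,0,0,0,0,0]]' 0.05
python3 drive.py '[[0,0,-0.02,0,0,0],[0,0,-0.05,0,0,0],[0,0,-0.09,0,0,0],[0,0,-0.13,0,0,0],[0,0,-0.17,0,0,0],[0,0,-0.21,0,0,0],[0,0,-0.25,0,0,0],[0,0,-0.25,0,0,0],[0,0,-0.25,0,0,0]]'
python3 key.py; python3 bar.py R
python3 - <<'E'
from h import *
im=shot("top");save(im,"end.png");W=cloud(im);z=W[...,2]
for n,b in dict(dish=(385,-106),jar=(419,65),med=(722,108),tin=(671,366),eraser=(441,-452),knife=(807,-86)).items():
    rect(W,(abs(W[...,0]-b[0]/1000)<.08)&(abs(W[...,1]-b[1]/1000)<.07)&(z>.01)&(z<.16),n,60,op=False)
rect(W,(abs(W[...,0]-.605)<.05)&(abs(W[...,1]+.029)<.05)&(z>.16)&(z<.17),"cover",60,op=False)
a=im["frame"][130:260,110:400,::-1];cv2.imwrite("pics/end.png",cv2.resize(a,None,fx=2.7,fy=2.7,interpolation=cv2.INTER_CUBIC))
E
```

```text
t: 54.37
ee_pos: [0.6215, -0.3226, 0.0474]
eef_rot: [0.938, 2.997, -0.0]
ft_force: [0.9, 0.8, -0.1]
gripper_width: 0.05
grasp_force: 0.0
t: 55.12
ee_pos: [0.6228, -0.323, 0.3011]
eef_rot: [0.936, 2.991, -0.001]
ft_force: [0.3, 0.2, -0.9]
gripper_width: 0.0497
grasp_force: 0.0
block [ 230  109   41   64 1221] [ 619.2 -319.4] [49.6 79.8] 56.2 med [ 0.6064 -0.3068  0.0449]
block [230 131  15  42 436] [ 620.7 -340.6] [16.8 52.6] 55.8 med [ 0.621  -0.3425  0.045 ]
keytop [242 131  17  39 601] [ 619.  -319.5] [17.4 42.2] 54.8 med [ 0.6183 -0.3195  0.1048]
R 0 [nan nan] cam angle nan
dish [269 237  26  27 350] [ 384.7 -106.2] [84.9 87.5] 89.6 med [ 0.3869 -0.1076  0.0187]
jar [221 228  20  20 302] [419.4  65.4] [59.3 60.8] 47.0 med [0.417  0.0645 0.0836]
med [203 129  33   8 175] [790.8 121.3] [113.   22.3] 90.0 med [0.7927 0.1285 0.0279]
med [212 137  19  23 343] [722.4 108. ] [55.2 59.4] 26.6 med [0.7131 0.1045 0.0998]
tin [131 149  28  26 525] [666.8 375.6] [71.4 94.4] 17.2 med [0.664  0.3602 0.0963]
tin [124 156   9  27 159] [647.8 427.3] [87.  16.6] 0.6 med [0.6366 0.4283 0.0534]
tin [145 178  23   9 101] [596.  330.3] [29.1 80.3] 22.2 med [0.6013 0.3212 0.0204]
knife [274 120   8  22 114] [808.1 -86.7] [80.5 20.6] 10.7 med [ 0.8092 -0.0869  0.0178]
cover [248 163  29  27 529] [607.  -34.1] [85.5 88.6] 1.4 med [ 0.5992 -0.0316  0.1653]bar.py:9: RuntimeWarning: Mean of empty slice.
  a=np.arctan2(*(q.mean(0)*sg)[::-1]);ref=np.pi if sg>0 else 0
  ret = um.true_divide(
  return _methods._mean(a, axis=axis, dtype=dtype,
  ret = ret.dtype.type(ret / rcount)
bar.py:11: RuntimeWarning: Mean of empty slice.
  print("R" if sg>0 else "L",len(q),q.mean(0),"cam angle",round(((np.pi-d) if sg>0 else -d),3))
```

View pics/end.png

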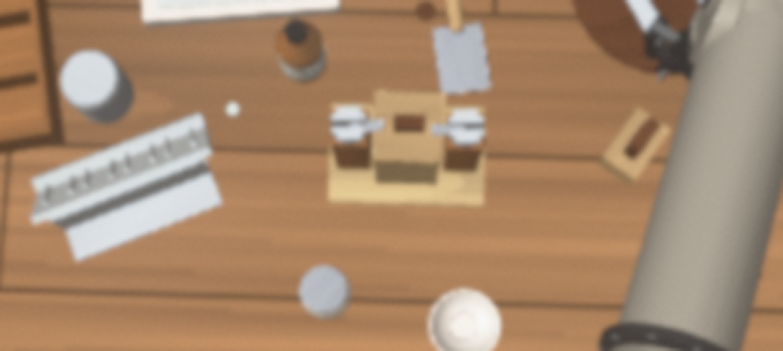

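The picture shows the rest empty (120,180), the cover on the case with both bars over it (375,125 and 440,127), the key standing in its block (640,140), and the bystanders in view in place. Handing in.

```bash
python3 -c "
from station import arm
print(arm.finish_job())"
```

```text
the job is handed in; nothing more can be done
None
```

The job is handed in at about 55 s, with no verdict returned: all four markers are cap down in the wells, the cover is flush, both cams are locked at about 1.52 rad with the key, and the key is back in its block; my last check found the bystanders in place except the eraser, which I did not re-measure.

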